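# Stack sole blanks under the pressing iron

## Robot

A 6-joint arm with a two-finger parallel gripper is mounted at the origin on the work surface. World frame = base frame: x ahead of the robot, y to its left, z up, the work surface at z = 0. Lengths are in mm, angles in rad, forces in N, time in s.
With the tool pointing down it reaches from about 325 to 925 mm from the base axis. Payload 3.1 kg.
Tool frame: the origin (TCP) lies on the centre line of the jaws, within the pads' length; the fingertips stand 22 mm ahead of it and the grasp point (between the pads) lies 3 mm ahead of it (arm.tip_reach is the distance from the TCP to the fingertips, in mm); z points along the fingers, y is the line along which they close (so a half turn about z gives the same grasp; the last joint's range is limited). The gripper opens to 85 mm and grips with 20 to 120 N. Pads are 22 mm wide; open, the fingers measure 114 mm over their backs; the gripper's body (76 mm by 85 mm) begins 54 mm behind the grasp point. The pads swing forward as they close: fully open they stand 13 mm farther back than shut.
Start: joints at [-1.232, 0.217, 1.613, -0, 1.311, -0.112], TCP at [272.325, -562.564, 253.3] pointing down, gripper open.
Joint ranges: [-2.75, 2.75], [-0.78, 2.1], [0.31, 2.55], [-1.13, 4.27], [0.13, 2.63], [-2.58, 2.58]. Speed limits (rad/s): [2.79, 2.79, 3.14, 3.14, 3.14, 3.14].

## Interface

Orientations are given as [roll, pitch, yaw] about the fixed x, y, z axes, in that order (R = Rz(yaw) Ry(pitch) Rx(roll)).
In Python, from workcell import arm gives the robot as it stands.
- The arm moves only by the tool send_rows, never from a script. Its argument "increments" is text: rows parted by semicolons, each of 6 numbers parted by spaces: the shift along the tool's x, y, z normalised to -1 to 1, where 1 is 0.04 m, then the turn, a rotation vector about the tool's x, y, z normalised to -1 to 1, where 1 is 0.15 rad. In form: tx ty tz rx ry rz; .... A call has 1 to 20 rows; each row shifts and turns the commanded pose from where the row before left it, along the tool's axes as they then stand; what a row does not reach is not made up. A row lasts 1/8 s, in which the tool goes at most 62.5 mm and 10.7 degrees, less where a joint would pass 70% of its speed; a pose out of reach is approached as far as the arm can. A call with a number of a shift or a turn outside -1 to 1 is refused whole. A call with a gripper value outside its range is refused whole. "gripper" is the opening, from 0 (shut) to 1 (fully open), set as the call begins (left out, the last holds). The fingers move at their own pace and stop on an object; "force" is the grip in N (left out, the last holds). Time passes only in rows, so rows that do not move let the fingers close. It gives the time, the measured TCP pose, the force, the opening and the grip force at its end, in the units of the state.
- arm.read_state(): the state, without advancing time (a new reading comes with each control period).
- arm.capture(name): name is "scene" or "top" or "wrist"; returns a dict with "color" (420x560x3 uint8, blue, green, red), "mtx" (3x3 intrinsics, pixels), "world_to_cam" (4x4, takes a point from world to camera coordinates). Camera axes: x right, y up, looking along -z (the intrinsics and any distortion apply to the point x, -y, -z); pixel columns grow to the right and rows downward; lengths in mm; the calibration is good to about 2 mm. A picture is of the moment at which its call begins. There is no depth.
- arm.close_job(): hands the job in; it is judged then, once.
The state is a dict: "time_s": time; "joint_pos": joint angles; "dq": joint speeds; "effort": joint torques, N m; "position": TCP position; "ee_rot": TCP orientation; "ft_force": force on the tool from outside, world axes, zero at the start; "moment": the same for the moment, N m; "gripper_width": opening from 0.0 (shut) to 1.0 (fully open); "finger_force": force on a finger pad.
Only numpy, scipy, OpenCV 4.12 (cv2) and the standard library are available. Lean on these libraries where they do the work, as an engineer would, in place of code of your own. Each camera call takes 0.05 s, during which the arm holds its last target. There are 200 camera calls.

## Task

Take the pressing iron off the board and set it down on the cork pad. Stack all the plain blue sole blanks squarely in one pile on the board's yellow sole print, every toe the way the print points, and drop the blanks with red bars into the grey crate. When the pile is complete, stand the iron upright on top of it, in the middle and lengthwise, and leave the shoe, hammer and glue tin alone.

Things in the scene. Friction and masses are not known exactly. Their poses are not given: they have to be found in the camera images.
- press_board: fixed thin plywood board 220 x 90 x 3 mm on the bench; origin centre of its underside; its x axis runs lengthwise, toward the toe of the yellow sole print on its top
- mark (a point): centre of the yellow sole print, on the board's top face (3 mm above the bench); a stacked blank's origin belongs straight above it
- mark_toe (a point): point on the print's centre line 70 mm from mark toward the toe; the blanks' _toe points belong straight above it
- iron: loose dark steel weight, slab 100 x 50 x 22 mm (long along its x) with a wooden ridge grip on top, 70 long (x) x 16 wide (y), from 22 to 54 mm above its underside; about 0.7 kg; origin centre of its underside. It starts standing on the board's print, lengthwise
- pad: fixed cork pad 130 x 80 x 4 mm (long along its x), the iron's resting place; origin centre of its underside
- crate: fixed grey open crate 260 (x) x 170 (y) x 80 mm high, walls and floor 6 mm; origin centre of its underside
- sole_a: rigid sole blank of a child's shoe, plain blue: 12 mm thick, 176 mm long along its x, from the blunt heel at x = -85 to the narrowing toe at x = +91 mm; both faces flat; broadest, 62 mm, at x = +47 mm, straight waist 46 mm wide from x = -50 to +20 mm, round heel 50 mm wide; about 90 g; origin on its underside, mid-waist (grip across here); may be absent
- sole_a_toe (a point): point of sole_a on its underside at x = +70 mm
- sole_b: rigid sole blank of a child's shoe, plain blue: 12 mm thick, 176 mm long along its x, from the blunt heel at x = -85 to the narrowing toe at x = +91 mm; both faces flat; broadest, 62 mm, at x = +47 mm, straight waist 46 mm wide from x = -50 to +20 mm, round heel 50 mm wide; about 90 g; origin on its underside, mid-waist (grip across here); may be absent
- sole_b_toe (a point): point of sole_b on its underside at x = +70 mm
- sole_c: rigid sole blank of a child's shoe, plain blue: 12 mm thick, 176 mm long along its x, from the blunt heel at x = -85 to the narrowing toe at x = +91 mm; both faces flat; broadest, 62 mm, at x = +47 mm, straight waist 46 mm wide from x = -50 to +20 mm, round heel 50 mm wide; about 90 g; origin on its underside, mid-waist (grip across here); may be absent
- sole_c_toe (a point): point of sole_c on its underside at x = +70 mm
- sole_d: rigid sole blank of a child's shoe, plain blue: 12 mm thick, 176 mm long along its x, from the blunt heel at x = -85 to the narrowing toe at x = +91 mm; both faces flat; broadest, 62 mm, at x = +47 mm, straight waist 46 mm wide from x = -50 to +20 mm, round heel 50 mm wide; about 90 g; origin on its underside, mid-waist (grip across here); may be absent
- sole_d_toe (a point): point of sole_d on its underside at x = +70 mm
- sole_e: rigid sole blank of a child's shoe, plain blue: 12 mm thick, 176 mm long along its x, from the blunt heel at x = -85 to the narrowing toe at x = +91 mm; both faces flat; broadest, 62 mm, at x = +47 mm, straight waist 46 mm wide from x = -50 to +20 mm, round heel 50 mm wide; about 90 g; origin on its underside, mid-waist (grip across here); may be absent
- sole_e_toe (a point): point of sole_e on its underside at x = +70 mm
- reject_a: rigid sole blank of a child's shoe, blue with two red bars (a reject): 12 mm thick, 176 mm long along its x, from the blunt heel at x = -85 to the narrowing toe at x = +91 mm; both faces flat; broadest, 62 mm, at x = +47 mm, straight waist 46 mm wide from x = -50 to +20 mm, round heel 50 mm wide; about 90 g; origin on its underside, mid-waist (grip across here); may be absent
- reject_b: rigid sole blank of a child's shoe, blue with two red bars (a reject): 12 mm thick, 176 mm long along its x, from the blunt heel at x = -85 to the narrowing toe at x = +91 mm; both faces flat; broadest, 62 mm, at x = +47 mm, straight waist 46 mm wide from x = -50 to +20 mm, round heel 50 mm wide; about 90 g; origin on its underside, mid-waist (grip across here); may be absent
- shoe: loose finished black child's shoe on its last, 180 mm long; leave alone; origin centre of its underside
- hammer: loose hammer 240 mm long lying beyond the work; leave alone; origin under its middle
- glue: loose white glue tin, 70 mm across, 90 mm high; leave alone; origin centre of its underside
Not all that is in view belongs to the job. What is shaped like the iron but pink is not meant.

How it is judged (in metres and radians):
On the way, in this order (a step that is already met when the one before it is completed fails the run):
1. the iron is set down upright on the cork pad and let go (horizontal distance between iron and pad below 0.05 m and height (world z) of iron below 0.012 m and angle between iron's own z axis and vertical below 0.1 rad and contact force between the fingers and iron below 0.3 N), for 0.2 s.
2. all plain blanks lie in one square pile on the print, the iron still off it (horizontal distance between each of sole_a, sole_b, sole_c, sole_d, sole_e and mark below 0.012 m and horizontal distance between each of sole_a_toe, sole_b_toe, sole_c_toe, sole_d_toe, sole_e_toe and mark_toe below 0.012 m and angle between each of sole_a, sole_b, sole_c, sole_d, sole_e's own z axis and vertical below 0.08 rad and linear speed of each of sole_a, sole_b, sole_c, sole_d, sole_e below 0.03 m/s and horizontal distance between each of sole_b, sole_c, sole_d, sole_e and sole_a below 0.01 m and horizontal distance between each of sole_b_toe, sole_c_toe, sole_d_toe, sole_e_toe and sole_a_toe below 0.01 m and horizontal distance between each of sole_c, sole_d, sole_e and sole_b below 0.01 m and horizontal distance between each of sole_c_toe, sole_d_toe, sole_e_toe and sole_b_toe below 0.01 m and horizontal distance between each of sole_d, sole_e and sole_c below 0.01 m and horizontal distance between each of sole_d_toe, sole_e_toe and sole_c_toe below 0.01 m and horizontal distance between sole_e and sole_d below 0.01 m and horizontal distance between sole_e_toe and sole_d_toe below 0.01 m and horizontal distance between iron and mark above 0.07 m), for 0.2 s.
3. the iron stands on top of the pile, let go (horizontal distance between iron and mark below 0.018 m and angle between the x axis of iron and the x axis of press_board, either way round below 0.2 rad and angle between iron's own z axis and vertical below 0.08 rad and linear speed of iron below 0.03 m/s and z of iron in the frame of sole_a above 0.008 m and z of iron in the frame of sole_b above 0.008 m and z of iron in the frame of sole_c above 0.008 m and z of iron in the frame of sole_d above 0.008 m and z of iron in the frame of sole_e above 0.008 m and contact force between the fingers and iron below 0.3 N), for 0.2 s.
At the end, for the whole second after the job is handed in: Plain blanks flat in the pile: centre and toe points within 12 mm of the print's and 10 mm of each other's; barred blanks in the crate, origins 120 x 75 mm about its centre and under 70 mm up; iron upright on top, within 18 mm and 0.2 rad of the print; all at rest, released (horizontal distance between each of sole_a, sole_b, sole_c, sole_d, sole_e and mark below 0.012 m and horizontal distance between each of sole_a_toe, sole_b_toe, sole_c_toe, sole_d_toe, sole_e_toe and mark_toe below 0.012 m and angle between each of sole_a, sole_b, sole_c, sole_d, sole_e, iron's own z axis and vertical below 0.08 rad and linear speed of each of sole_a, sole_b, sole_c, sole_d, sole_e, reject_a, reject_b, iron below 0.03 m/s and horizontal distance between each of sole_b, sole_c, sole_d, sole_e and sole_a below 0.01 m and horizontal distance between each of sole_b_toe, sole_c_toe, sole_d_toe, sole_e_toe and sole_a_toe below 0.01 m and horizontal distance between each of sole_c, sole_d, sole_e and sole_b below 0.01 m and horizontal distance between each of sole_c_toe, sole_d_toe, sole_e_toe and sole_b_toe below 0.01 m and horizontal distance between each of sole_d, sole_e and sole_c below 0.01 m and horizontal distance between each of sole_d_toe, sole_e_toe and sole_c_toe below 0.01 m and horizontal distance between sole_e and sole_d below 0.01 m and horizontal distance between sole_e_toe and sole_d_toe below 0.01 m and x of reject_a in the frame of crate between -0.12 and 0.12 m and y of reject_a in the frame of crate between -0.075 and 0.075 m and z of each of reject_a, reject_b in the frame of crate below 0.07 m and x of reject_b in the frame of crate between -0.12 and 0.12 m and y of reject_b in the frame of crate between -0.075 and 0.075 m and horizontal distance between iron and mark below 0.018 m and angle between the x axis of iron and the x axis of press_board, either way round below 0.2 rad and z of iron in the frame of sole_a above 0.008 m and z of iron in the frame of sole_b above 0.008 m and z of iron in the frame of sole_c above 0.008 m and z of iron in the frame of sole_d above 0.008 m and z of iron in the frame of sole_e above 0.008 m); the robot touches nothing.
It fails at once if the shoe is disturbed (moved more than 40 mm) (distance of shoe from where it was at the start of the episode above 0.04 m).
It fails at once if the hammer is disturbed (moved more than 40 mm) (distance of hammer from where it was at the start of the episode above 0.04 m).
It fails at once if the glue is disturbed (moved more than 40 mm) (distance of glue from where it was at the start of the episode above 0.04 m).
Of sole_a, sole_b, sole_c, sole_d, sole_e only 4 to 5 are there at a start; the rules pass over those that are not, and their reading is None.
Of reject_a, reject_b only 1 to 2 are there at a start; the rules pass over those that are not, and their reading is None.
At some moment in a run one of sole_d, sole_e, reject_a, reject_b may be knocked a few centimetres aside while the robot is not near it.
Once in a run the grip may slacken for a moment while it holds something.
It also fails if it takes over 210 s, if anything falls off the work surface, if the arm or the gripper's body presses on something with over 40 N, if the wrist force passes 120 N, or if a joint passes its speed limit or range.

## Working session

There is one attempt and no reset: what is moved stays moved. The work goes in short steps, Python scripts to look and compute and a tool call to move; the robot and the scene stay as the last step left them, time stands still between calls to the robot, and variables do not carry over. Pictures are saved under pics/ and viewed, at most 14 in all, crops included, and the job is handed in when it is done.

Besides the shell and the picture viewer there is one more tool, called after ">>>" by a JSON object that holds its "op" and its "data", one argument or row to a line. send_rows: Moves the arm, as the interface text tells. Its arguments: {"type":"object","properties":{"increments":{"type":"string"},"gripper":{"type":"number"},"force":{"type":"number"}},"required":["increments"]}

```bash
mkdir -p pics; ls; cat > h.py <<'E'
import numpy as np, cv2
from workcell import arm
def cap(n,f=None):
    d=arm.capture(n)
    if f: cv2.imwrite('pics/'+f,d['color'])
    return d
def ray(d,u,v):
    K=np.array(d['mtx']);T=np.array(d['world_to_cam'])
    p=np.linalg.inv(K)@np.array([u,v,1.]); c=np.array([p[0],-p[1],-1.])
    R=T[:3,:3]; return -R.T@T[:3,3], R.T@c
def onz(d,u,v,z):
    o,r=ray(d,u,v); return o+r*(z-o[2])/r[2]
def tri(obs):
    A=np.zeros((3,3));b=np.zeros(3)
    for d,u,v in obs:
        o,r=ray(d,u,v);r=r/np.linalg.norm(r);P=np.eye(3)-np.outer(r,r);A+=P;b+=P@o
    return np.linalg.solve(A,b)
def proj(d,P):
    T=np.array(d['world_to_cam']);c=T[:3,:3]@np.asarray(P,float)+T[:3,3];p=np.array(d['mtx'])@np.array([c[0],-c[1],-c[2]]);return p[:2]/p[2]
E
python3 - <<'E'
from h import *
for n in ['scene','top','wrist']:
    d=cap(n,n+'0.png'); o,_=ray(d,280,210); print(n,o.round(),onz(d,280,210,0).round(), d['mtx'][0][0]); print(d.keys())
s=arm.read_state(); print(s['time_s'],s['position'],s['ee_rot'])
cv2.imwrite('pics/a.png',np.vstack([cv2.imread('pics/scene0.png'),]))
E
```

```text
pics
scene [1246. -266.  626.] [455.  85.   0.] 419.2035751135177
dict_keys(['color', 'mtx', 'world_to_cam'])
top [ 345.   49. 1008.] [484.  47.   0.] 384.21301047558546
dict_keys(['color', 'mtx', 'world_to_cam'])
wrist [ 336. -530.  373.] [ 238. -583.    0.] 317.2242086001486
dict_keys(['color', 'mtx', 'world_to_cam'])
0.15 [ 272.14384122 -562.00012334  252.25468942] [-3.13973072e+00 -1.98734121e-04  4.50812607e-01]
```

View pics/top0.png

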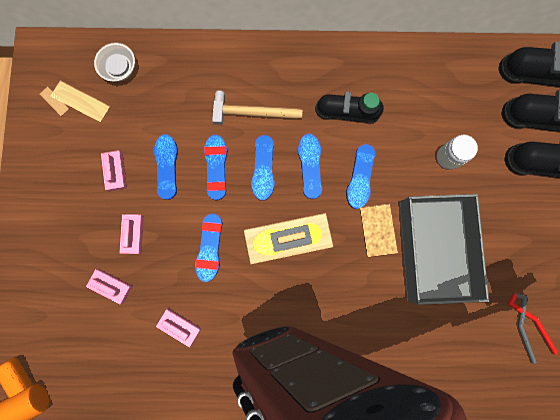

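View pics/scene0.png

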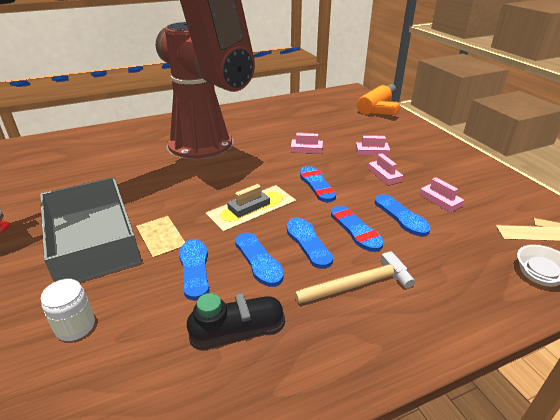

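Top view: plain blanks at px (166,166), (263,167), (311,165), (361,175); barred ones at (215,167), (207,247). The iron and print are at (290,237), the pad at (379,230) and the crate at (443,248). The scene view shows the same layout.

```bash
cat >> h.py <<'E'
def hsv(d): return cv2.cvtColor(cv2.resize(d['color'],None,fx=1,fy=1),cv2.COLOR_BGR2HSV)
def blobs(m,amin,k=3):
    m=m.astype(np.uint8)*255
    if k: m=cv2.morphologyEx(m,cv2.MORPH_CLOSE,np.ones((k,k)))
    c,_=cv2.findContours(m,cv2.RETR_EXTERNAL,cv2.CHAIN_APPROX_NONE)
    return [x[:,0,:].astype(float) for x in c if cv2.contourArea(x)>amin]
def bluemask(H): 
    h,s,v=cv2.split(H); return ((h>100)&(h<125)&(s>120)&(v>70))
def redmask(H):
    h,s,v=cv2.split(H); return ((h<6)|(h>174))&(s>170)&(v>120)
def sole(w):
    """w: Nx2 outline in world mm -> origin xy, yaw toe, length, waist width"""
    P=w[:,:2].astype(np.float32)
    hull=P; m=cv2.moments(P.reshape(-1,1,2)); c=np.array([m['m10'],m['m01']])/m['m00']
    a=.5*np.arctan2(2*m['mu11'],m['mu20']-m['mu02'])
    for _ in range(2):
        ex=np.array([np.cos(a),np.sin(a)]);ey=np.array([-ex[1],ex[0]])
        q=np.c_[(P-c)@ex,(P-c)@ey]
        x0,x1=q[:,0].min(),q[:,0].max(); mid=(x0+x1)/2
        wd=lambda s:np.ptp(q[np.abs(q[:,0]-s)<6][:,1])
        if wd(mid+40)<wd(mid-40): a+=np.pi; continue
    L=x1-x0; ox=mid-3
    wy=[ (q[(np.abs(q[:,0]-ox-s)<4)][:,1].max()+q[(np.abs(q[:,0]-ox-s)<4)][:,1].min())/2 for s in (-40,-25,-10,5,15)]
    o=c+ox*ex+np.mean(wy)*ey
    return o,(a+np.pi)%(2*np.pi)-np.pi,L,wd(ox-15),wd(ox+47)
E
python3 - <<'E'
from h import *
d=cap('top');H=hsv(d);s=cap('scene');HS=hsv(s)
h,S,v=cv2.split(H)
red=redmask(H)
for c in blobs(bluemask(H)|red,800,5):
    w=np.array([onz(d,u,vv,12) for u,vv in c]); r=sole(w); nr=sum(red[int(y)-0,int(x)] for x,y in np.argwhere(np.ones((1,1)))) 
    m=np.zeros(red.shape,np.uint8);cv2.fillPoly(m,[c.astype(np.int32)],1)
    print('SOLE',c.mean(0).round(),[np.round(x,3) for x in r],'red',int((red&(m>0)).sum()))
# board: plywood light + yellow
for nm,dd,HH in (('top',d,H),('scene',s,HS)):
    print(nm,'px board',HH[235,250] if nm=='top' else 0, 'yellow',HH[238,265] if nm=='top' else 0,'pad',HH[230,379] if nm=='top' else 0,'crate',HH[295,450] if nm=='top' else 0,'wood',HH[280,300] if nm=='top' else 0)
cr=d['color'][195:285,235:345];cr2=d['color'][180:310,350:500]
cr=cv2.resize(cr,None,fx=4.5,fy=4.5,interpolation=cv2.INTER_CUBIC)
cv2.imwrite('pics/board.png',cr)
cr=s['color'][170:270,130:300];cv2.imwrite('pics/bs.png',cv2.resize(cr,None,fx=4.5,fy=4.5,interpolation=cv2.INTER_CUBIC))
E
```

```text
SOLE [209. 247.] [array([385.847, 229.133]), np.float64(3.053), np.float64(174.064), np.float64(47.29), np.float64(62.564)] red 307
SOLE [361. 176.] [array([ 578.056, -166.957]), np.float64(2.947), np.float64(175.403), np.float64(46.197), np.float64(60.653)] red 0
SOLE [263. 167.] [array([600.46 ,  93.608]), np.float64(3.126), np.float64(174.31), np.float64(45.328), np.float64(58.416)] red 0
SOLE [215. 167.] [array([593.04 , 219.363]), np.float64(0.055), np.float64(174.59), np.float64(45.176), np.float64(56.24)] red 292
SOLE [310. 166.] [array([598.897, -31.983]), np.float64(0.073), np.float64(175.105), np.float64(45.611), np.float64(59.687)] red 0
SOLE [166. 167.] [array([593.829, 350.982]), np.float64(0.085), np.float64(175.079), np.float64(47.927), np.float64(61.37)] red 0
top px board [ 24  78 254] yellow [ 30 101 255] pad [ 22 116 253] crate [60 11 97] wood [ 11 155 132]
scene px board 0 yellow 0 pad 0 crate 0 wood 0
```

View pics/board.png

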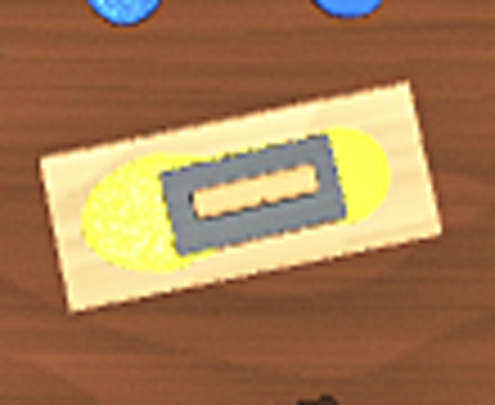

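View pics/bs.png

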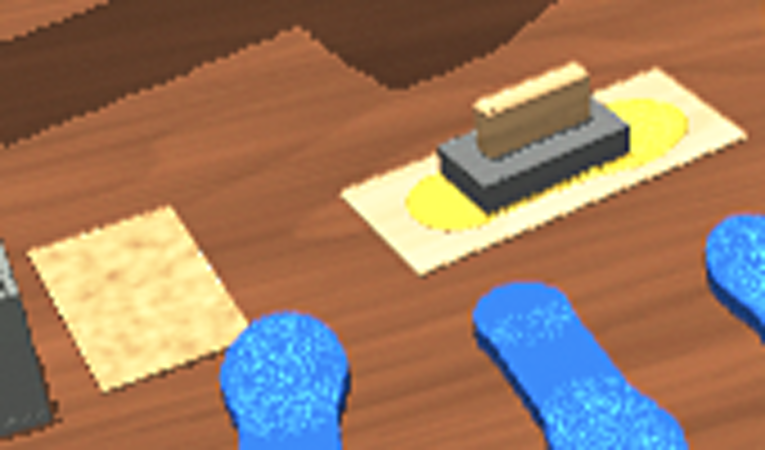

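The board crop shows the print's broad toe end on the left (crop (130,215)), which is world +y. The iron's ridge runs along the print, and the scene crop confirms it's upright. Next I measure the board, print, iron and pad.

```bash
cat >> h.py <<'E'
def rect(P):
    (c,(a,b),t)=cv2.minAreaRect(P[:,:2].astype(np.float32)); t=np.radians(t)
    if a<b: a,b=b,a; t+=np.pi/2
    return np.round(c,1),round(a,1),round(b,1),round((t+np.pi/2)%np.pi-np.pi/2,3)
E
python3 - <<'E'
from h import *
d=cap('top');s=cap('scene')
def light(H):
    h,S,v=cv2.split(H);return (h>15)&(h<40)&(v>190)&(S>40)
for nm,dd,bx in (('top',d,(240,200,400,270)),('scene',s,(130,180,300,260))):
    H=hsv(dd); m=light(H); k=np.zeros_like(m);k[bx[1]:bx[3],bx[0]:bx[2]]=1
    for c in blobs(m&k,400,3):
        for z in (0,3,):
            w=np.array([onz(dd,u,v,z) for u,v in c]); print(nm,c.mean(0).round(),'z',z,rect(w))
    h,S,v=cv2.split(H); y=(h>=26)&(h<35)&(S>125)&(v>200)&k
    if nm=='top':
        c=np.vstack(blobs(y,60,3)); w=np.array([onz(dd,u,v,3) for u,v in c]);print('print',rect(w),cv2.minAreaRect(w[:,:2].astype(np.float32)))
    g=(S<60)&(v<190)&(v>60)&k
    for c in blobs(g,150,3):
        w=np.array([onz(dd,u,v,25) for u,v in c]); print(nm,'iron z25',c.mean(0).round(),rect(w))
# ridge ends: clicked (crop/4.5+offset), centre of each top-face end
A=[(193/4.5+235,204/4.5+195),(318/4.5+235,178/4.5+195)]
B=[(582/4.5+130,70/4.5+170),(482/4.5+130,105/4.5+170)]
for a,b in zip(A,B):
    p=tri([(d,*a),(s,*b)]);print('ridge end',p.round(1),proj(d,p)-a)
# crate rim from top
H=hsv(d);h,S,v=cv2.split(H);g=(S<70)&(v<215);k=np.zeros_like(g);k[185:310,395:495]=1
for c in blobs(g&k,1500,5):
    print('crate z80',rect(np.array([onz(d,u,v,80) for u,v in c])))
E
```

```text
top [288. 238.] z 0 (array([409.5,  24.9]), 220.4, 90.4, np.float64(-1.356))
top [288. 238.] z 3 (array([409.3,  25. ]), 219.8, 90.1, np.float64(-1.356))
top [378. 230.] z 0 (array([ 433.5, -212.7]), 129.2, 79.1, np.float64(0.137))
top [378. 230.] z 3 (array([ 433.2, -212. ]), 128.9, 78.9, np.float64(0.137))
print (array([406.4,  27.6]), 181.8, 66.9, np.float64(-1.41)) ((406.37115478515625, 27.645896911621094), (66.8833999633789, 181.81692504882812), 9.233511924743652)
top iron z25 [291. 238.] (array([408.6,  18.5]), 97.9, 48.4, np.float64(-1.327))
scene [160. 235.] z 0 (array([ 431.3, -213.1]), 130.3, 79.6, np.float64(0.135))
scene [160. 235.] z 3 (array([ 435.2, -213.3]), 129.7, 79.2, np.float64(0.135))
scene [252. 209.] z 0 (array([408.3,  24.6]), 221.8, 92.1, np.float64(-1.356))
scene [252. 209.] z 3 (array([412.3,  23.2]), 220.7, 91.7, np.float64(-1.356))
scene iron z25 [133. 244.] (array([ 463.9, -272.4]), 126.5, 18.4, np.float64(-0.132))
scene iron z25 [248. 204.] (array([425.6,  12.9]), 109.0, 68.6, np.float64(-1.337))
ridge end [400.4  51.6  50.7] [-0.06352445 -0.02383151]
ridge end [415.9 -15.4  54.3] [-0.81135823 -0.27848736]
crate z80 (array([ 384.8, -346.8]), 260.1, 195.0, np.float64(0.051))
```

```bash
cat > plan.py <<'E'
import numpy as np,sys
from workcell import arm
# usage: plan.py x,y,z,yaw [x,y,z,yaw ...]; each leg: turn first, then shift in the new tool axes
s=arm.read_state();p=np.array(s['position']);y=s['ee_rot'][2]
print('t',round(s['time_s'],1),'at',p.round(1),'rpy',np.round(s['ee_rot'],3),'w',round(s['gripper_width'],3),'f',np.round(s['ft_force'],1),'reach',arm.tip_reach,'j6',round(s['joint_pos'][5],2))
for a in sys.argv[1:]:
    q=np.array([float(v) for v in a.split(',')]);Y=q[3]
    j=np.arctan2(q[1],q[0])+np.pi/2; dy=(Y-y+np.pi)%(2*np.pi)-np.pi
    j6=j-Y
    r=-dy/.15; n=int(np.ceil(abs(r)-.02)) or 1
    d=q[:3]-p; t=np.array([d[0]*np.cos(Y)+d[1]*np.sin(Y),d[0]*np.sin(Y)-d[1]*np.cos(Y),-d[2]])/40
    m=int(np.ceil(np.abs(t).max()/.95)) or 1
    print(a,'turn %d x %.3f (j6 end %.2f)'%(n,r/n,(j6+np.pi)%(2*np.pi)-np.pi),'| shift %d x'%m,(t/m).round(3))
    p=q[:3];y=Y
E
python3 plan.py 408.2,18.1,140,1.79 408.2,18.1,53,1.79
```

```text
t 0.3 at [ 272.3 -562.4  253. ] rpy [-3.141 -0.     0.451] w 0.999 f [ 0.  -0.1 -0.1] reach 22.0 j6 -0.11
408.2,18.1,140,1.79 turn 9 x -0.992 (j6 end -0.17) | shift 15 x [0.895 0.432 0.188]
408.2,18.1,53,1.79 turn 1 x -0.000 (j6 end -0.17) | shift 3 x [0.    0.    0.725]
```

>>> {"op": "send_rows", "data": {
  "increments": "0 0 0 0 0 -0.99;0 0 0 0 0 -0.99;0 0 0 0 0 -0.99;0 0 0 0 0 -0.99;0 0 0 0 0 -0.99;0 0 0 0 0 -0.99;0 0 0 0 0 -0.99;0 0 0 0 0 -0.99;0 0 0 0 0 -0.99;0 0 0 0 0 0",
  "gripper": 0.7
}}

```text
time_s: 1.6
position: [272.3, -562.5, 253.3]
ee_rot: [-3.142, -0.0, 1.786]
ft_force: [0.0, 0.9, 0.8]
gripper_width: 0.7
finger_force: 0.0
```

>>> {"op": "send_rows", "data": {
  "increments": "0.9 0.43 0.19 0 0 0;0.9 0.43 0.19 0 0 0;0.9 0.43 0.19 0 0 0;0.9 0.43 0.19 0 0 0;0.9 0.43 0.19 0 0 0;0.9 0.43 0.19 0 0 0;0.9 0.43 0.19 0 0 0;0.9 0.43 0.19 0 0 0;0.9 0.43 0.19 0 0 0;0.9 0.43 0.19 0 0 0;0.9 0.43 0.19 0 0 0;0.9 0.43 0.19 0 0 0;0.9 0.43 0.19 0 0 0;0.9 0.43 0.19 0 0 0;0.9 0.43 0.19 0 0 0;0 0 0 0 0 0;0 0 0 0 0 0"
}}

```text
time_s: 3.72
position: [408.4, 20.0, 139.5]
ee_rot: [3.141, 0.001, 1.787]
ft_force: [-0.2, 0.3, 0.3]
gripper_width: 0.703
finger_force: 0.0
```

```bash
python3 plan.py 408.2,18.1,53,1.79; python3 -c "
from h import *
d=cap('wrist','w1.png'); t=cap('top')
for p in ([400.4,51.6,57],[415.9,-15.4,57],[409.7,24.5,3]): print(proj(d,p).round())
"
```

```text
t 3.7 at [408.4  20.  139.5] rpy [3.141e+00 1.000e-03 1.787e+00] w 0.703 f [-0.2  0.3  0.3] reach 22.0 j6 -0.34
408.2,18.1,53,1.79 turn 1 x -0.022 (j6 end -0.17) | shift 3 x [-0.015 -0.005  0.721]
[275. 180.]
[276. 275.]
[279. 200.]
```

View pics/w1.png

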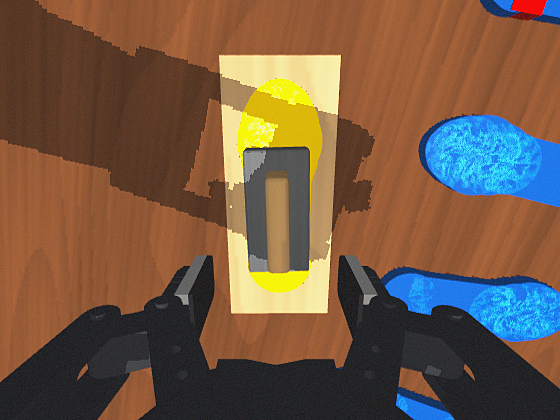

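The wrist view shows the ridge from px (277,172) to (277,272), within 3 mm of where I predicted it. The print's toe points up in the image, along tool +x. Grasping now.

>>> {"op": "send_rows", "data": {
  "increments": "-0.03 0 0.72 0 0 0;0 0 0.72 0 0 0;0 0 0.72 0 0 0;0 0 0 0 0 0;0 0 0 0 0 0"
}}

```text
time_s: 4.45
position: [409.4, 18.4, 53.8]
ee_rot: [3.14, 0.001, 1.786]
ft_force: [-0.1, -0.9, -0.7]
gripper_width: 0.698
finger_force: 0.0
```

>>> {"op": "send_rows", "data": {
  "increments": "0 0 0 0 0 0;0 0 0 0 0 0;0 0 0 0 0 0;0 0 0 0 0 0;0 0 0 0 0 0;0 0 0 0 0 0;0 0 0 0 0 0;0 0 0 0 0 0",
  "gripper": 0,
  "force": 80
}}

```text
time_s: 5.45
position: [409.6, 19.0, 54.0]
ee_rot: [3.14, 0.001, 1.787]
ft_force: [-0.6, -0.3, 6.1]
gripper_width: 0.172
finger_force: 78.6
```

>>> {"op": "send_rows", "data": {
  "increments": "0 0 -0.5 0 0 0;0 0 -0.8 0 0 0;0 0 -0.8 0 0 0;0 0 0 0 0 0;0 0 0 0 0 0"
}}

```text
time_s: 6.08
position: [406.7, 19.4, 134.9]
ee_rot: [-3.138, -0.001, 1.787]
ft_force: [-0.4, 0.3, -6.2]
gripper_width: 0.168
finger_force: 79.3
```

```bash
python3 plan.py 433,-213,138,0.137 433,-213,56,.137
```

```text
t 6.1 at [406.7  19.4 134.9] rpy [-3.138e+00 -1.000e-03  1.787e+00] w 0.168 f [-0.4  0.3 -6.2] reach 22.0 j6 -0.34
433,-213,138,0.137 turn 11 x 1.000 (j6 end 0.98) | shift 7 x [-0.02   0.835 -0.011]
433,-213,56,.137 turn 1 x -0.000 (j6 end 0.98) | shift 3 x [0.    0.    0.683]
```

>>> {"op": "send_rows", "data": {
  "increments": "0 0 0 0 0 1;0 0 0 0 0 1;0 0 0 0 0 1;0 0 0 0 0 1;0 0 0 0 0 1;0 0 0 0 0 1;0 0 0 0 0 1;0 0 0 0 0 1;0 0 0 0 0 1;0 0 0 0 0 1;0 0 0 0 0 1;-0.02 0.84 0 0 0 0;-0.02 0.84 0 0 0 0;-0.02 0.84 0 0 0 0;-0.02 0.84 0 0 0 0;-0.02 0.84 0 0 0 0;-0.02 0.84 0 0 0 0;-0.02 0.84 0 0 0 0;0 0 0 0 0 0;0 0 0 0 0 0"
}}

```text
time_s: 8.57
position: [433.5, -213.4, 134.5]
ee_rot: [-3.138, 0.004, 0.137]
ft_force: [-0.4, 0.9, -5.7]
gripper_width: 0.171
finger_force: 83.2
```

>>> {"op": "send_rows", "data": {
  "increments": "0 0 0.68 0 0 0;0 0 0.68 0 0 0;0 0 0.4 0 0 0;0 0 0.1 0 0 0;0 0 0 0 0 0;0 0 0 0 0 0"
}}

```text
time_s: 9.32
position: [436.2, -215.3, 63.7]
ee_rot: [3.14, -0.002, 0.137]
ft_force: [0.0, 0.3, -5.8]
gripper_width: 0.167
finger_force: 83.0
```

```bash
python3 plan.py 433,-213,55.5,.137; python3 -c "
from h import *
cap('scene','s2.png')"
```

```text
t 9.3 at [ 436.2 -215.3   63.7] rpy [ 3.14e+00 -2.00e-03  1.37e-01] w 0.167 f [ 0.   0.3 -5.8] reach 22.0 j6 0.83
433,-213,55.5,.137 turn 1 x 0.003 (j6 end 0.98) | shift 1 x [-0.073 -0.068  0.205]
```

View pics/s2.png

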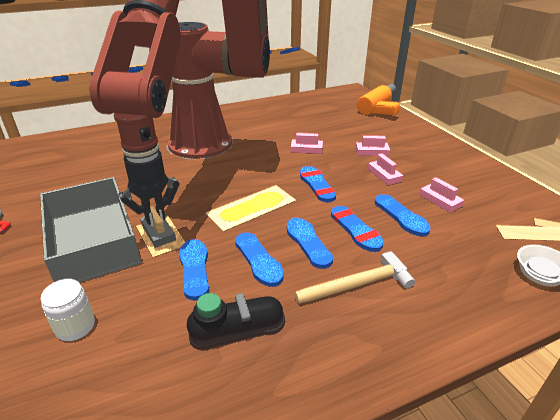

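The scene view shows the iron just above the pad at (158,235), with the print now clear at (252,207). I'll lower it, release it and lift.

>>> {"op": "send_rows", "data": {
  "increments": "-0.07 -0.07 0.1 0 0 0;0 0 0.1 0 0 0;0 0 0.02 0 0 0;0 0 0 0 0 0"
}}

```text
time_s: 9.88
position: [431.8, -212.1, 55.0]
ee_rot: [-3.14, 0.002, 0.137]
ft_force: [-4.1, 2.8, 6.3]
gripper_width: 0.169
finger_force: 85.2
```

>>> {"op": "send_rows", "data": {
  "increments": "0 0 0 0 0 0;0 0 0 0 0 0;0 0 0 0 0 0;0 0 0 0 0 0",
  "gripper": 0.7
}}

```text
time_s: 10.38
position: [432.2, -212.4, 53.8]
ee_rot: [3.141, -0.0, 0.137]
ft_force: [0.2, -1.4, -0.1]
gripper_width: 0.7
finger_force: 0.0
```

>>> {"op": "send_rows", "data": {
  "increments": "0 0 -0.8 0 0 0;0 0 -0.9 0 0 0;0 0 -0.9 0 0 0;0 0 0 0 0 0"
}}

```text
time_s: 10.88
position: [434.5, -213.9, 161.3]
ee_rot: [3.136, -0.006, 0.137]
ft_force: [-0.2, 0.1, 0.7]
gripper_width: 0.699
finger_force: 0.0
```

```bash
cat > look.py <<'E'
from h import *
d=cap('top');H=hsv(d);red=redmask(H)
for c in blobs(bluemask(H)|red,800,5):
    w=np.array([onz(d,u,vv,12) for u,vv in c]); r=sole(w)
    m=np.zeros(red.shape,np.uint8);cv2.fillPoly(m,[c.astype(np.int32)],1)
    print('sole',c.mean(0).round(),[np.round(x,3) for x in r],'red',int((red&(m>0)).sum()))
E
python3 look.py; python3 - <<'E'
from h import *
for n,bx in (('top',(240,200,340,270)),('scene',(200,180,300,235))):
    d=cap(n);h,S,v=cv2.split(hsv(d));k=np.zeros(h.shape,bool);k[bx[1]:bx[3],bx[0]:bx[2]]=1
    y=(h>=26)&(h<35)&(S>125)&(v>120)&k
    for c in blobs(y,300,5): print(n,'print',[np.round(x,3) for x in sole(np.array([onz(d,u,vv,3) for u,vv in c]))])
    if n=='scene':
        g=(S<90)&(v<160);k[:]=0;k[195:260,130:190]=1
        for c in blobs(g&k,100,3): print('iron z26',rect(np.array([onz(d,u,vv,20) for u,vv in c])))
E
python3 plan.py 578.1,-167,140,2.947 578.1,-167,21,2.947
```

```text
sole [209. 247.] [array([385.847, 229.133]), np.float64(3.053), np.float64(174.064), np.float64(47.29), np.float64(62.564)] red 305
sole [361. 176.] [array([ 578.087, -166.798]), np.float64(2.947), np.float64(175.403), np.float64(46.197), np.float64(60.652)] red 0
sole [263. 167.] [array([600.457,  93.615]), np.float64(3.125), np.float64(174.315), np.float64(45.329), np.float64(58.422)] red 0
sole [215. 167.] [array([593.04 , 219.363]), np.float64(0.055), np.float64(174.59), np.float64(45.176), np.float64(56.24)] red 292
sole [310. 166.] [array([598.897, -31.983]), np.float64(0.073), np.float64(175.105), np.float64(45.611), np.float64(59.687)] red 0
sole [166. 167.] [array([593.831, 350.977]), np.float64(0.085), np.float64(175.075), np.float64(47.922), np.float64(61.369)] red 0
top print [array([408.757,  25.432]), np.float64(1.786), np.float64(181.647), np.float64(51.767), np.float64(67.108)]
scene print [array([411.972,  23.381]), np.float64(1.78), np.float64(179.641), np.float64(49.199), np.float64(65.908)]
iron z26 (array([ 462.2, -279.4]), 120.9, 19.9, np.float64(0.001))
iron z26 (array([ 438.7, -213.9]), 122.8, 54.1, np.float64(0.143))
t 11.0 at [ 431.3 -211.8  156.7] rpy [-3.14e+00  1.00e-03  1.37e-01] w 0.699 f [-0.5  0.9 -0.2] reach 22.0 j6 0.83
578.1,-167,140,2.947 turn 19 x -0.986 (j6 end -1.66) | shift 4 x [-0.846  0.452  0.104]
578.1,-167,21,2.947 turn 1 x -0.000 (j6 end -1.66) | shift 4 x [0.    0.    0.744]
```

>>> {"op": "send_rows", "data": {
  "increments": "0 0 0 0 0 -0.99;0 0 0 0 0 -0.99;0 0 0 0 0 -0.99;0 0 0 0 0 -0.99;0 0 0 0 0 -0.99;0 0 0 0 0 -0.99;0 0 0 0 0 -0.99;0 0 0 0 0 -0.98;0 0 0 0 0 -0.98;0 0 0 0 0 -0.98;0 0 0 0 0 -0.98;0 0 0 0 0 -0.98;0 0 0 0 0 -0.98;0 0 0 0 0 -0.98;0 0 0 0 0 -0.98;0 0 0 0 0 -0.99;0 0 0 0 0 -0.99;0 0 0 0 0 -0.99;0 0 0 0 0 -0.99;0 0 0 0 0 0"
}}

```text
time_s: 13.52
position: [430.9, -211.5, 155.8]
ee_rot: [3.14, -0.003, 2.945]
ft_force: [-0.5, 0.4, -0.6]
gripper_width: 0.7
finger_force: 0.0
```

>>> {"op": "send_rows", "data": {
  "increments": "-0.85 0.45 0.1 0 0 0;-0.85 0.45 0.1 0 0 0;-0.85 0.45 0.1 0 0 0;-0.85 0.45 0.1 0 0 0;0 0 0.6 0 0 0;0 0 0.6 0 0 0;0 0 0.6 0 0 0;0 0 0 0 0 0;0 0 0 0 0 0;0 0 0 0 0 0"
}}

```text
time_s: 14.78
position: [580.4, -168.4, 71.1]
ee_rot: [-3.141, 0.002, 2.946]
ft_force: [-1.3, 0.6, 0.5]
gripper_width: 0.703
finger_force: 0.0
```

```bash
python3 plan.py 578.1,-167,21,2.947; python3 - <<'E'
from h import *
d=cap('scene');H=hsv(d)
for c in blobs(bluemask(H)|redmask(H),500,5): print(c.mean(0).round(),[np.round(x,3) for x in sole(np.array([onz(d,u,vv,12) for u,vv in c]))])
E
```

```text
t 14.8 at [ 580.4 -168.4   71.1] rpy [-3.141e+00  2.000e-03  2.946e+00] w 0.703 f [-1.3  0.6  0.5] reach 22.0 j6 -1.77
578.1,-167,21,2.947 turn 1 x -0.005 (j6 end -1.66) | shift 2 x [0.032 0.012 0.626]
[194. 270.] [array([ 586.895, -170.387]), np.float64(2.942), np.float64(181.908), np.float64(43.375), np.float64(60.134)]
[259. 259.] [array([606.297, -36.16 ]), np.float64(0.062), np.float64(183.031), np.float64(49.914), np.float64(64.213)]
[310. 242.] [array([606.915,  88.694]), np.float64(3.106), np.float64(183.589), np.float64(51.424), np.float64(66.118)]
[357. 229.] [array([601.533, 213.674]), np.float64(0.032), np.float64(181.783), np.float64(52.109), np.float64(66.183)]
[402. 215.] [array([600.852, 344.64 ]), np.float64(0.055), np.float64(180.802), np.float64(56.747), np.float64(69.407)]
[318. 183.] [array([395.214, 223.692]), np.float64(3.035), np.float64(188.466), np.float64(52.148), np.float64(61.768)]
```

>>> {"op": "send_rows", "data": {
  "increments": "0.03 0.01 0.62 0 0 0;0.02 0 0.62 0 0 0;0 0 0 0 0 0;0 0 0 0 0 0;0 0 0 0 0 0"
}}

```text
time_s: 15.45
position: [578.9, -167.8, 21.8]
ee_rot: [-3.141, 0.003, 2.947]
ft_force: [0.4, 0.6, -0.2]
gripper_width: 0.696
finger_force: 0.0
```

>>> {"op": "send_rows", "data": {
  "increments": "0 0 0 0 0 0;0 0 0 0 0 0;0 0 0 0 0 0;0 0 0 0 0 0;0 0 0 0 0 0;0 0 0 0 0 0",
  "gripper": 0,
  "force": 60
}}

```text
time_s: 16.2
position: [578.9, -167.8, 21.8]
ee_rot: [-3.141, 0.003, 2.947]
ft_force: [-0.9, 0.3, 6.5]
gripper_width: 0.521
finger_force: 63.4
```

>>> {"op": "send_rows", "data": {
  "increments": "0 0 -0.4 0 0 0;0 0 -0.8 0 0 0;0 0 -0.8 0 0 0;0 0 0 0 0 0;0 0 0 0 0 0;0 0 0 0 0 0"
}}

```text
time_s: 16.95
position: [576.0, -166.6, 98.0]
ee_rot: [3.141, -0.004, 2.947]
ft_force: [0.6, -0.4, -1.3]
gripper_width: 0.516
finger_force: 62.7
```

```bash
python3 plan.py 410,24.8,100,1.786 410,24.8,27,1.786
```

```text
t 16.9 at [ 576.  -166.6   98. ] rpy [ 3.141 -0.004  2.947] w 0.516 f [ 0.6 -0.4 -1.3] reach 22.0 j6 -1.77
410,24.8,100,1.786 turn 8 x 0.967 (j6 end -0.15) | shift 6 x [ 0.927 -0.505 -0.008]
410,24.8,27,1.786 turn 1 x -0.000 (j6 end -0.15) | shift 2 x [0.    0.    0.912]
```

>>> {"op": "send_rows", "data": {
  "increments": "0 0 0 0 0 0.97;0 0 0 0 0 0.97;0 0 0 0 0 0.97;0 0 0 0 0 0.97;0 0 0 0 0 0.97;0 0 0 0 0 0.97;0 0 0 0 0 0.96;0 0 0 0 0 0.96;0.93 -0.51 0 0 0 0;0.93 -0.51 0 0 0 0;0.93 -0.51 0 0 0 0;0.93 -0.5 0 0 0 0;0.93 -0.5 0 0 0 0;0.93 -0.5 0 0 0 0;0 0 0.7 0 0 0;0 0 0.7 0 0 0;0 0 0 0 0 0;0 0 0 0 0 0;0 0 0 0 0 0;0 0 0 0 0 0"
}}

```text
time_s: 19.45
position: [412.4, 24.8, 45.0]
ee_rot: [3.14, 0.001, 1.786]
ft_force: [-0.5, 1.2, -1.2]
gripper_width: 0.519
finger_force: 62.6
```

```bash
python3 plan.py 410,24.8,26,1.786; sleep 0;python3 -c "
from h import *
d=cap('top'); d=cap('top')"; python3 plan.py 410,24.8,26,1.786
```

```text
t 19.4 at [412.4  24.8  45. ] rpy [3.140e+00 1.000e-03 1.786e+00] w 0.519 f [-0.5  1.2 -1.2] reach 22.0 j6 -0.32
410,24.8,26,1.786 turn 1 x -0.002 (j6 end -0.15) | shift 1 x [ 0.012 -0.06   0.475]
t 19.6 at [412.1  24.9  44.7] rpy [3.14  0.    1.786] w 0.521 f [-0.2 -0.2 -1.6] reach 22.0 j6 -0.32
410,24.8,26,1.786 turn 1 x -0.003 (j6 end -0.15) | shift 1 x [ 0.009 -0.051  0.468]
```

>>> {"op": "send_rows", "data": {
  "increments": "0.01 -0.05 0.25 0 0 0;0 0 0.2 0 0 0;0 0 0 0 0 0;0 0 0 0 0 0;0 0 0 0 0 0"
}}

```text
time_s: 20.18
position: [409.4, 25.0, 26.0]
ee_rot: [-3.141, -0.0, 1.786]
ft_force: [0.0, -1.0, 0.0]
gripper_width: 0.517
finger_force: 62.7
```

>>> {"op": "send_rows", "data": {
  "increments": "0 0 0 0 0 0;0 0 0 0 0 0;0 0 0 0 0 0",
  "gripper": 0.7
}}

```text
time_s: 20.55
position: [409.7, 25.0, 26.3]
ee_rot: [3.141, 0.0, 1.786]
ft_force: [-0.3, -0.3, 0.0]
gripper_width: 0.697
finger_force: 0.0
```

>>> {"op": "send_rows", "data": {
  "increments": "0 0 -0.7 0 0 0;0 0 -0.9 0 0 0;0 0 -0.9 0 0 0;0 0 0 0 0 0;0 0 0 0 0 0"
}}

```text
time_s: 21.18
position: [409.0, 25.0, 125.7]
ee_rot: [-3.141, -0.0, 1.786]
ft_force: [-0.5, -1.0, 0.2]
gripper_width: 0.699
finger_force: 0.0
```

```bash
cat > look.py <<'E'
from h import *
import sys
d=cap('top');H=hsv(d);red=redmask(H)
zp=float(sys.argv[1]) if len(sys.argv)>1 else 12
for c in blobs(bluemask(H)|red,800,5):
    z=zp if 240<c[:,0].mean()<340 and 200<c[:,1].mean()<280 else 12
    w=np.array([onz(d,u,vv,z) for u,vv in c]); r=sole(w)
    m=np.zeros(red.shape,np.uint8);cv2.fillPoly(m,[c.astype(np.int32)],1)
    print('sole z',z,[np.round(x,3).tolist() for x in r],'red',int((red&(m>0)).sum()))
d=cap('wrist');H=hsv(d)
for c in blobs(bluemask(H)|redmask(H),4000,7): print('wrist',c.min(0),c.max(0),[np.round(x,3).tolist() for x in sole(np.array([onz(d,u,vv,zp) for u,vv in c]))])
E
python3 look.py 15;python3 plan.py 598.9,-32,140,.073 598.9,-32,70,0.073
```

```text
sole z 12 [[385.847, 229.133], 3.053, 174.064, 47.29, 62.564] red 308
sole z 12 [[601.682, 93.786], 3.11, 171.859, 45.345, 58.548] red 0
sole z 12 [[593.04, 219.363], 0.055, 174.59, 45.176, 56.24] red 292
sole z 12 [[598.897, -31.978], 0.073, 175.11, 45.614, 59.693] red 0
sole z 12 [[593.827, 350.989], 0.086, 175.085, 47.933, 61.373] red 0
wrist [388. 280.] [559. 358.] [[591.941, -17.027], -0.111, 167.087, 20.557, 60.294]
wrist [425. 122.] [559. 214.] [[563.901, 93.958], 3.053, 116.951, 50.971, 47.098]
wrist [235.  91.] [319. 312.] [[408.787, 23.717], 1.786, 174.047, 45.346, 60.804]
t 21.3 at [408.1  25.1 124.7] rpy [-3.139e+00 -1.000e-03  1.786e+00] w 0.702 f [-0.9  0.8  0.1] reach 22.0 j6 -0.33
598.9,-32,140,.073 turn 12 x 0.952 (j6 end 1.44) | shift 5 x [ 0.93   0.354 -0.077]
598.9,-32,70,0.073 turn 1 x -0.000 (j6 end 1.44) | shift 2 x [0.    0.    0.875]
```

>>> {"op": "send_rows", "data": {
  "increments": "0 0 0 0 0 0.95;0 0 0 0 0 0.95;0 0 0 0 0 0.95;0 0 0 0 0 0.95;0 0 0 0 0 0.95;0 0 0 0 0 0.95;0 0 0 0 0 0.95;0 0 0 0 0 0.95;0 0 0 0 0 0.95;0 0 0 0 0 0.95;0 0 0 0 0 0.96;0 0 0 0 0 0.96;0.93 0.35 0 0 0 0;0.93 0.35 0 0 0 0;0.93 0.35 0 0 0 0;0.93 0.36 0 0 0 0;0.93 0.36 0 0 0 0;0 0 0.5 0 0 0;0 0 0.5 0 0 0;0 0 0 0 0 0"
}}

```text
time_s: 23.78
position: [595.6, -31.1, 81.6]
ee_rot: [-3.139, 0.009, 0.073]
ft_force: [0.6, 0.5, 0.1]
gripper_width: 0.701
finger_force: 0.0
```

>>> {"op": "send_rows", "data": {
  "increments": "0 0 0 0 0 0;0 0 0 0 0 0;0 0 0 0 0 0"
}}

```text
time_s: 24.15
position: [600.7, -32.1, 87.2]
ee_rot: [3.141, -0.002, 0.073]
ft_force: [-0.2, -0.1, -0.3]
gripper_width: 0.705
finger_force: 0.0
```

```bash
python3 plan.py 598.9,-32,21,0.073
```

```text
t 24.1 at [600.7 -32.1  87.2] rpy [ 3.141e+00 -2.000e-03  7.300e-02] w 0.705 f [-0.2 -0.1 -0.3] reach 22.0 j6 1.33
598.9,-32,21,0.073 turn 1 x -0.001 (j6 end 1.44) | shift 2 x [-0.022 -0.003  0.827]
```

>>> {"op": "send_rows", "data": {
  "increments": "-0.04 0 0.82 0 0 0;0 0 0.5 0 0 0;0 0 0.3 0 0 0;0 0 0 0 0 0;0 0 0 0 0 0;0 0 0 0 0 0"
}}

```text
time_s: 24.9
position: [599.6, -32.4, 22.4]
ee_rot: [3.141, -0.002, 0.073]
ft_force: [0.6, 0.4, 0.6]
gripper_width: 0.697
finger_force: 0.0
```

>>> {"op": "send_rows", "data": {
  "increments": "0 0 0 0 0 0;0 0 0 0 0 0;0 0 0 0 0 0;0 0 0 0 0 0;0 0 0 0 0 0;0 0 0 0 0 0",
  "gripper": 0
}}

```text
time_s: 25.65
position: [599.7, -32.4, 22.6]
ee_rot: [3.141, -0.002, 0.073]
ft_force: [-0.4, -0.2, 5.5]
gripper_width: 0.521
finger_force: 63.0
```

>>> {"op": "send_rows", "data": {
  "increments": "0 0 -0.4 0 0 0;0 0 -0.8 0 0 0;0 0 -0.8 0 0 0;0 0 0 0 0 0;0 0 0 0 0 0;0 0 0 0 0 0"
}}

```text
time_s: 26.4
position: [596.9, -32.0, 99.4]
ee_rot: [-3.141, 0.004, 0.073]
ft_force: [-0.4, -0.3, -1.2]
gripper_width: 0.518
finger_force: 62.3
```

```bash
python3 plan.py 410,25.5,100,1.786 410,25.5,37,1.786
```

```text
t 26.4 at [596.9 -32.   99.4] rpy [-3.141  0.004  0.073] w 0.518 f [-0.4 -0.3 -1.2] reach 22.0 j6 1.33
410,25.5,100,1.786 turn 12 x -0.952 (j6 end -0.15) | shift 5 x [ 0.48  -0.852 -0.003]
410,25.5,37,1.786 turn 1 x -0.000 (j6 end -0.15) | shift 2 x [0.    0.    0.788]
```

>>> {"op": "send_rows", "data": {
  "increments": "0 0 0 0 0 -0.95;0 0 0 0 0 -0.95;0 0 0 0 0 -0.95;0 0 0 0 0 -0.95;0 0 0 0 0 -0.95;0 0 0 0 0 -0.95;0 0 0 0 0 -0.95;0 0 0 0 0 -0.95;0 0 0 0 0 -0.95;0 0 0 0 0 -0.95;0 0 0 0 0 -0.96;0 0 0 0 0 -0.96;0.48 -0.85 0 0 0 0;0.48 -0.85 0 0 0 0;0.48 -0.85 0 0 0 0;0.48 -0.85 0 0 0 0;0.48 -0.85 0 0 0 0;0 0 0.5 0 0 0;0 0 0.5 0 0 0;0 0 0 0 0 0"
}}

```text
time_s: 28.9
position: [409.2, 25.6, 59.1]
ee_rot: [-3.136, -0.002, 1.786]
ft_force: [-0.6, -0.6, -0.7]
gripper_width: 0.52
finger_force: 62.3
```

>>> {"op": "send_rows", "data": {
  "increments": "0 0 0 0 0 0;0 0 0 0 0 0;0 0 0 0 0 0;0 0 0 0 0 0"
}}

```text
time_s: 29.4
position: [412.3, 25.2, 61.7]
ee_rot: [3.141, 0.0, 1.786]
ft_force: [-0.1, 0.3, -0.5]
gripper_width: 0.521
finger_force: 62.3
```

```bash
python3 plan.py 410,25.2,38.3,1.786
```

```text
t 29.4 at [412.3  25.2  61.7] rpy [3.141 0.    1.786] w 0.521 f [-0.1  0.3 -0.5] reach 22.0 j6 -0.32
410,25.2,38.3,1.786 turn 1 x -0.002 (j6 end -0.15) | shift 1 x [ 0.011 -0.056  0.585]
```

>>> {"op": "send_rows", "data": {
  "increments": "0.01 -0.05 0.3 0 0 0;0 0 0.28 0 0 0;0 0 0 0 0 0;0 0 0 0 0 0;0 0 0 0 0 0"
}}

```text
time_s: 30.02
position: [409.6, 25.3, 37.8]
ee_rot: [-3.141, -0.0, 1.786]
ft_force: [0.1, 0.1, -0.7]
gripper_width: 0.519
finger_force: 65.1
```

>>> {"op": "send_rows", "data": {
  "increments": "0 0 0 0 0 0;0 0 0 0 0 0;0 0 0 0 0 0",
  "gripper": 0.7
}}

```text
time_s: 30.4
position: [410.1, 25.3, 38.3]
ee_rot: [3.141, 0.0, 1.786]
ft_force: [-0.0, -0.1, 0.6]
gripper_width: 0.703
finger_force: 0.0
```

>>> {"op": "send_rows", "data": {
  "increments": "0 0 -0.7 0 0 0;0 0 -0.9 0 0 0;0 0 -0.9 0 0 0;0 0 0 0 0 0;0 0 0 0 0 0;0 0 0 0 0 0"
}}

```text
time_s: 31.15
position: [408.6, 25.4, 136.6]
ee_rot: [-3.138, -0.001, 1.786]
ft_force: [-0.4, 1.1, 0.3]
gripper_width: 0.703
finger_force: 0.0
```

```bash
python3 look.py 27;python3 plan.py 600.5,93.7,140,3.125 600.5,93.7,70,3.125
```

```text
sole z 12 [[385.861, 229.289], 3.053, 174.062, 47.29, 62.563] red 307
sole z 12 [[601.663, 93.829], 3.106, 171.888, 45.347, 58.581] red 0
sole z 12 [[593.039, 219.364], 0.055, 174.584, 45.172, 56.235] red 291
sole z 12 [[593.829, 350.982], 0.085, 175.079, 47.927, 61.37] red 0
wrist [418. 122.] [559. 213.] [[560.748, 94.414], 3.069, 121.045, 45.184, 46.848]
wrist [235.  86.] [320. 309.] [[408.32, 27.137], 1.789, 174.041, 45.005, 61.072]
t 31.2 at [408.8  25.4 136.8] rpy [-3.139e+00 -1.000e-03  1.786e+00] w 0.701 f [-0.2  0.1  0.2] reach 22.0 j6 -0.32
600.5,93.7,140,3.125 turn 9 x -0.992 (j6 end -1.40) | shift 6 x [-0.794  0.298 -0.013]
600.5,93.7,70,3.125 turn 1 x -0.000 (j6 end -1.40) | shift 2 x [0.    0.    0.875]
```

>>> {"op": "send_rows", "data": {
  "increments": "0 0 0 0 0 -0.99;0 0 0 0 0 -0.99;0 0 0 0 0 -0.99;0 0 0 0 0 -0.99;0 0 0 0 0 -0.99;0 0 0 0 0 -0.99;0 0 0 0 0 -0.99;0 0 0 0 0 -1;0 0 0 0 0 -1;-0.8 0.3 0 0 0 0;-0.8 0.3 0 0 0 0;-0.8 0.3 0 0 0 0;-0.8 0.3 0 0 0 0;-0.8 0.3 0 0 0 0;-0.8 0.3 0 0 0 0;0 0 0.7 0 0 0;0 0 0.7 0 0 0;0 0 0 0 0 0;0 0 0 0 0 0;0 0 0 0 0 0"
}}

```text
time_s: 33.75
position: [604.3, 94.1, 83.7]
ee_rot: [3.141, 0.003, 3.125]
ft_force: [0.5, 0.6, 1.3]
gripper_width: 0.702
finger_force: 0.0
```

```bash
python3 plan.py 602,93.7,21,3.125
```

```text
t 33.8 at [604.3  94.1  83.7] rpy [3.141e+00 3.000e-03 3.125e+00] w 0.702 f [0.5 0.6 1.3] reach 22.0 j6 -1.51
602,93.7,21,3.125 turn 1 x 0.001 (j6 end -1.40) | shift 2 x [ 0.028 -0.006  0.784]
```

>>> {"op": "send_rows", "data": {
  "increments": "0.06 -0.01 0.8 0 0 0;0 0 0.5 0 0 0;0 0 0.25 0 0 0;0 0 0 0 0 0;0 0 0 0 0 0;0 0 0 0 0 0"
}}

```text
time_s: 34.5
position: [601.6, 93.8, 21.2]
ee_rot: [3.142, 0.002, 3.125]
ft_force: [-0.4, 0.0, 0.0]
gripper_width: 0.7
finger_force: 0.0
```

>>> {"op": "send_rows", "data": {
  "increments": "0 0 0 0 0 0;0 0 0 0 0 0;0 0 0 0 0 0;0 0 0 0 0 0;0 0 0 0 0 0;0 0 0 0 0 0",
  "gripper": 0
}}

```text
time_s: 35.25
position: [601.8, 93.8, 21.3]
ee_rot: [3.141, 0.002, 3.125]
ft_force: [1.0, 0.2, 5.9]
gripper_width: 0.518
finger_force: 63.8
```

>>> {"op": "send_rows", "data": {
  "increments": "0 0 -0.4 0 0 0;0 0 -0.8 0 0 0;0 0 -0.8 0 0 0;0 0 -0.4 0 0 0;0 0 0 0 0 0;0 0 0 0 0 0;0 0 0 0 0 0"
}}

```text
time_s: 36.12
position: [599.3, 93.7, 114.2]
ee_rot: [-3.141, -0.003, 3.125]
ft_force: [-0.1, -0.0, -0.0]
gripper_width: 0.517
finger_force: 63.2
```

```bash
python3 plan.py 410,25,116,1.786 410,25,60,1.786
```

```text
t 36.1 at [599.3  93.7 114.2] rpy [-3.141e+00 -3.000e-03  3.125e+00] w 0.517 f [-0.1 -0.  -0. ] reach 22.0 j6 -1.52
410,25,116,1.786 turn 9 x 0.992 (j6 end -0.15) | shift 6 x [-0.111 -0.832 -0.007]
410,25,60,1.786 turn 1 x -0.000 (j6 end -0.15) | shift 2 x [0.  0.  0.7]
```

>>> {"op": "send_rows", "data": {
  "increments": "0 0 0 0 0 0.99;0 0 0 0 0 0.99;0 0 0 0 0 0.99;0 0 0 0 0 0.99;0 0 0 0 0 0.99;0 0 0 0 0 0.99;0 0 0 0 0 0.99;0 0 0 0 0 1;0 0 0 0 0 1;-0.11 -0.83 0 0 0 0;-0.11 -0.83 0 0 0 0;-0.11 -0.83 0 0 0 0;-0.11 -0.83 0 0 0 0;-0.11 -0.83 0 0 0 0;-0.11 -0.83 0 0 0 0;0 0 0.6 0 0 0;0 0 0.6 0 0 0;0 0 0 0 0 0;0 0 0 0 0 0;0 0 0 0 0 0"
}}

```text
time_s: 38.62
position: [412.7, 25.4, 69.0]
ee_rot: [3.14, 0.001, 1.786]
ft_force: [-0.1, -0.0, -0.5]
gripper_width: 0.52
finger_force: 63.1
```

```bash
python3 plan.py 410,25.3,49,1.786
```

```text
t 38.6 at [412.7  25.4  69. ] rpy [3.140e+00 1.000e-03 1.786e+00] w 0.52 f [-0.1 -0.  -0.5] reach 22.0 j6 -0.32
410,25.3,49,1.786 turn 1 x 0.000 (j6 end -0.15) | shift 1 x [ 0.012 -0.066  0.5  ]
```

>>> {"op": "send_rows", "data": {
  "increments": "0.01 -0.06 0.25 0 0 0;0 0 0.24 0 0 0;0 0 0 0 0 0;0 0 0 0 0 0;0 0 0 0 0 0"
}}

```text
time_s: 39.25
position: [409.2, 25.3, 48.3]
ee_rot: [3.142, 0.0, 1.786]
ft_force: [0.1, -0.3, 0.3]
gripper_width: 0.517
finger_force: 64.2
```

>>> {"op": "send_rows", "data": {
  "increments": "0 0 0 0 0 0;0 0 0 0 0 0;0 0 0 0 0 0",
  "gripper": 0.7
}}

```text
time_s: 39.62
position: [409.2, 25.4, 48.4]
ee_rot: [-3.142, -0.0, 1.786]
ft_force: [-0.2, -0.1, 0.2]
gripper_width: 0.702
finger_force: 0.0
```

>>> {"op": "send_rows", "data": {
  "increments": "0 0 -0.7 0 0 0;0 0 -0.9 0 0 0;0 0 -0.7 0 0 0;0 0 0 0 0 0;0 0 0 0 0 0;0 0 0 0 0 0"
}}

```text
time_s: 40.38
position: [407.9, 25.5, 138.9]
ee_rot: [-3.139, -0.001, 1.786]
ft_force: [0.1, -0.4, -0.1]
gripper_width: 0.698
finger_force: 0.0
```

```bash
python3 look.py 39;python3 plan.py 595.3,351.2,140,.085
```

```text
sole z 12 [[385.861, 229.289], 3.053, 174.062, 47.29, 62.563] red 306
sole z 12 [[593.039, 219.357], 0.055, 174.584, 45.172, 56.235] red 292
sole z 12 [[593.832, 350.974], 0.084, 175.072, 47.92, 61.367] red 0
wrist [234.  88.] [322. 318.] [[408.116, 25.3], 1.779, 174.004, 45.007, 60.903]
t 40.5 at [408.2  25.4 139.2] rpy [-3.139e+00 -1.000e-03  1.786e+00] w 0.704 f [-0.4  0.6 -0.3] reach 22.0 j6 -0.32
595.3,351.2,140,.085 turn 12 x 0.945 (j6 end 2.02) | shift 9 x [ 0.595 -0.857 -0.002]
```

>>> {"op": "send_rows", "data": {
  "increments": "0 0 0 0 0 0.94;0 0 0 0 0 0.94;0 0 0 0 0 0.94;0 0 0 0 0 0.94;0 0 0 0 0 0.94;0 0 0 0 0 0.94;0 0 0 0 0 0.95;0 0 0 0 0 0.95;0 0 0 0 0 0.95;0 0 0 0 0 0.95;0 0 0 0 0 0.95;0 0 0 0 0 0.95"
}}

```text
time_s: 41.98
position: [408.7, 25.4, 139.7]
ee_rot: [-3.141, 0.002, 0.08]
ft_force: [-0.8, -0.1, -0.6]
gripper_width: 0.701
finger_force: 0.0
```

>>> {"op": "send_rows", "data": {
  "increments": "0.6 -0.86 0 0 0 0;0.6 -0.86 0 0 0 0;0.6 -0.86 0 0 0 0;0.6 -0.86 0 0 0 0;0.6 -0.86 0 0 0 0;0.6 -0.86 0 0 0 0;0.6 -0.86 0 0 0 0;0.6 -0.86 0 0 0 0;0.6 -0.86 0 0 0 0;0 0 0.7 0 0 0;0 0 0.7 0 0 0;0 0 0 0 0 0;0 0 0 0 0 0;0 0 0 0 0 0;0 0 0 0 0 0"
}}

```text
time_s: 43.85
position: [599.2, 352.4, 86.2]
ee_rot: [-3.141, -0.003, 0.085]
ft_force: [-0.7, -0.3, 0.4]
gripper_width: 0.7
finger_force: 0.0
```

```bash
python3 plan.py 595,351.2,21,.085
```

```text
t 43.9 at [599.2 352.4  86.2] rpy [-3.141e+00 -3.000e-03  8.500e-02] w 0.7 f [-0.7 -0.3  0.4] reach 22.0 j6 1.92
595,351.2,21,.085 turn 1 x -0.003 (j6 end 2.02) | shift 2 x [-0.054  0.011  0.815]
```

>>> {"op": "send_rows", "data": {
  "increments": "-0.1 0.02 0.8 0 0 0;0 0 0.5 0 0 0;0 0 0.3 0 0 0;0 0 0 0 0 0;0 0 0 0 0 0;0 0 0 0 0 0"
}}

```text
time_s: 44.6
position: [595.3, 351.5, 21.9]
ee_rot: [-3.141, -0.002, 0.085]
ft_force: [0.5, -0.2, -0.6]
gripper_width: 0.703
finger_force: 0.0
```

>>> {"op": "send_rows", "data": {
  "increments": "0 0 0 0 0 0;0 0 0 0 0 0;0 0 0 0 0 0;0 0 0 0 0 0;0 0 0 0 0 0;0 0 0 0 0 0",
  "gripper": 0
}}

```text
time_s: 45.35
position: [595.4, 351.5, 22.0]
ee_rot: [-3.141, -0.002, 0.085]
ft_force: [-0.1, 0.1, 5.1]
gripper_width: 0.516
finger_force: 64.3
```

>>> {"op": "send_rows", "data": {
  "increments": "0 0 -0.4 0 0 0;0 0 -0.8 0 0 0;0 0 -0.8 0 0 0;0 0 -0.6 0 0 0;0 0 0 0 0 0;0 0 0 0 0 0;0 0 0 0 0 0"
}}

```text
time_s: 46.22
position: [592.9, 350.3, 122.2]
ee_rot: [3.14, 0.004, 0.085]
ft_force: [0.7, -0.1, -1.4]
gripper_width: 0.515
finger_force: 63.6
```

```bash
python3 plan.py 410,25,122,1.786 410,25,80,1.786
```

```text
t 46.2 at [592.9 350.3 122.2] rpy [3.14  0.004 0.085] w 0.515 f [ 0.7 -0.1 -1.4] reach 22.0 j6 1.92
410,25,122,1.786 turn 12 x -0.945 (j6 end -0.15) | shift 8 x [-0.871 -0.775  0.001]
410,25,80,1.786 turn 1 x -0.000 (j6 end -0.15) | shift 2 x [0.    0.    0.525]
```

>>> {"op": "send_rows", "data": {
  "increments": "0 0 0 0 0 -0.94;0 0 0 0 0 -0.94;0 0 0 0 0 -0.94;0 0 0 0 0 -0.94;0 0 0 0 0 -0.94;0 0 0 0 0 -0.94;0 0 0 0 0 -0.95;0 0 0 0 0 -0.95;0 0 0 0 0 -0.95;0 0 0 0 0 -0.95;0 0 0 0 0 -0.95;0 0 0 0 0 -0.95"
}}

```text
time_s: 47.72
position: [593.4, 350.5, 122.6]
ee_rot: [-3.139, 0.001, 1.79]
ft_force: [0.4, 0.1, -1.7]
gripper_width: 0.517
finger_force: 63.6
```

>>> {"op": "send_rows", "data": {
  "increments": "-0.87 -0.78 0 0 0 0;-0.87 -0.78 0 0 0 0;-0.87 -0.78 0 0 0 0;-0.87 -0.78 0 0 0 0;-0.87 -0.78 0 0 0 0;-0.87 -0.77 0 0 0 0;-0.87 -0.77 0 0 0 0;-0.87 -0.77 0 0 0 0;0 0 0.4 0 0 0;0 0 0.4 0 0 0;0 0 0 0 0 0;0 0 0 0 0 0;0 0 0 0 0 0;0 0 0 0 0 0"
}}

```text
time_s: 49.48
position: [411.5, 26.1, 93.0]
ee_rot: [3.141, 0.0, 1.786]
ft_force: [0.1, -0.4, -1.4]
gripper_width: 0.512
finger_force: 63.5
```

```bash
python3 plan.py 410,25.2,61.5,1.786
```

```text
t 49.5 at [411.5  26.1  93. ] rpy [3.141 0.    1.786] w 0.512 f [ 0.1 -0.4 -1.4] reach 22.0 j6 -0.32
410,25.2,61.5,1.786 turn 1 x 0.001 (j6 end -0.15) | shift 1 x [-0.014 -0.043  0.788]
```

>>> {"op": "send_rows", "data": {
  "increments": "-0.01 -0.04 0.5 0 0 0;0 0 0.27 0 0 0;0 0 0 0 0 0;0 0 0 0 0 0;0 0 0 0 0 0"
}}

```text
time_s: 50.1
position: [409.6, 25.3, 61.8]
ee_rot: [3.141, 0.0, 1.786]
ft_force: [0.4, 0.3, -0.6]
gripper_width: 0.524
finger_force: 63.6
```

>>> {"op": "send_rows", "data": {
  "increments": "0 0 0 0 0 0;0 0 0 0 0 0;0 0 0 0 0 0",
  "gripper": 0.7
}}

```text
time_s: 50.48
position: [409.7, 25.3, 61.9]
ee_rot: [3.141, 0.0, 1.786]
ft_force: [-1.1, -0.4, -0.0]
gripper_width: 0.703
finger_force: 0.0
```

>>> {"op": "send_rows", "data": {
  "increments": "0 0 -0.7 0 0 0;0 0 -0.9 0 0 0;0 0 -0.6 0 0 0;0 0 0 0 0 0;0 0 0 0 0 0;0 0 0 0 0 0"
}}

```text
time_s: 51.22
position: [408.3, 25.4, 148.1]
ee_rot: [-3.139, -0.001, 1.786]
ft_force: [1.2, 0.6, -0.1]
gripper_width: 0.702
finger_force: 0.0
```

```bash
python3 look.py 51;python3 plan.py 386.8,229.4,150,-.088; python3 -c "
from h import *
cap('scene','s3.png')"
```

```text
sole z 12 [[385.847, 229.133], 3.053, 174.064, 47.29, 62.564] red 305
sole z 12 [[593.04, 219.363], 0.055, 174.59, 45.176, 56.24] red 292
wrist [233.  87.] [322. 321.] [[408.752, 25.065], 1.789, 175.109, 45.265, 60.908]
t 51.3 at [408.6  25.4 148.4] rpy [-3.139e+00 -1.000e-03  1.786e+00] w 0.698 f [ 0.1 -0.3 -0.1] reach 22.0 j6 -0.32
386.8,229.4,150,-.088 turn 13 x 0.961 (j6 end 2.19) | shift 6 x [-0.165 -0.839 -0.007]
```

View pics/s3.png

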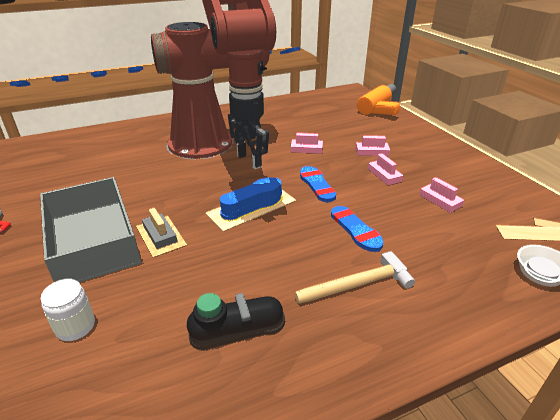

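The scene view shows a square four-blank pile on the print at (252,199), the iron upright on the pad at (160,230), and the barred blanks at (318,183) and (357,228). Now for the barred blanks.

>>> {"op": "send_rows", "data": {
  "increments": "0 0 0 0 0 0.96;0 0 0 0 0 0.96;0 0 0 0 0 0.96;0 0 0 0 0 0.96;0 0 0 0 0 0.96;0 0 0 0 0 0.96;0 0 0 0 0 0.96;0 0 0 0 0 0.96;0 0 0 0 0 0.96;0 0 0 0 0 0.96;0 0 0 0 0 0.96;0 0 0 0 0 0.96;0 0 0 0 0 0.96;0 0 0 0 0 0;0 0 0 0 0 0"
}}

```text
time_s: 53.25
position: [409.4, 25.3, 149.4]
ee_rot: [-3.142, 0.001, -0.084]
ft_force: [0.1, 0.2, -1.2]
gripper_width: 0.697
finger_force: 0.0
```

>>> {"op": "send_rows", "data": {
  "increments": "-0.16 -0.84 0 0 0 0;-0.16 -0.84 0 0 0 0;-0.16 -0.84 0 0 0 0;-0.16 -0.84 0 0 0 0;-0.16 -0.84 0 0 0 0;-0.16 -0.84 0 0 0 0;0 0 0.8 0 0 0;0 0 0.8 0 0 0;0 0 0 0 0 0;0 0 0 0 0 0;0 0 0 0 0 0"
}}

```text
time_s: 54.62
position: [390.1, 229.9, 87.3]
ee_rot: [-3.14, -0.003, -0.086]
ft_force: [0.7, 0.7, -0.3]
gripper_width: 0.705
finger_force: 0.0
```

```bash
python3 plan.py 386.8,229.4,21,-.088
```

```text
t 54.6 at [390.1 229.9  87.3] rpy [-3.14e+00 -3.00e-03 -8.60e-02] w 0.705 f [ 0.7  0.7 -0.3] reach 22.0 j6 2.03
386.8,229.4,21,-.088 turn 1 x 0.012 (j6 end 2.19) | shift 2 x [-0.04   0.009  0.829]
```

>>> {"op": "send_rows", "data": {
  "increments": "-0.08 0.02 0.8 0 0 0;0 0 0.5 0 0 0;0 0 0.35 0 0 0;0 0 0 0 0 0;0 0 0 0 0 0;0 0 0 0 0 0"
}}

```text
time_s: 55.38
position: [386.4, 229.3, 20.6]
ee_rot: [-3.141, -0.002, -0.086]
ft_force: [0.0, -0.5, -0.3]
gripper_width: 0.7
finger_force: 0.0
```

>>> {"op": "send_rows", "data": {
  "increments": "0 0 0 0 0 0;0 0 0 0 0 0;0 0 0 0 0 0;0 0 0 0 0 0;0 0 0 0 0 0;0 0 0 0 0 0",
  "gripper": 0
}}

```text
time_s: 56.12
position: [386.5, 229.4, 20.8]
ee_rot: [-3.141, -0.002, -0.086]
ft_force: [-1.5, 0.5, 6.0]
gripper_width: 0.521
finger_force: 62.2
```

>>> {"op": "send_rows", "data": {
  "increments": "0 0 -0.4 0 0 0;0 0 -0.8 0 0 0;0 0 -0.8 0 0 0;0 0 -0.8 0 0 0;0 0 -0.5 0 0 0;0 0 0 0 0 0;0 0 0 0 0 0"
}}

```text
time_s: 57.0
position: [384.6, 228.6, 151.0]
ee_rot: [3.141, 0.001, -0.086]
ft_force: [0.5, 0.7, -1.6]
gripper_width: 0.518
finger_force: 61.5
```

```bash
python3 plan.py 388,-359,150,.05; python3 - <<'E'
from h import *
d=cap('top');h,S,v=cv2.split(hsv(d))
# crate inner floor (light) and rim corners
g=(S<40)&(v>125)&(v<240);k=np.zeros_like(g);k[185:310,395:495]=1
for c in blobs(g&k,500,5): print('floor z6',rect(np.array([onz(d,u,vv,6) for u,vv in c])),c.min(0),c.max(0))
cv2.imwrite('pics/crate.png',cv2.resize(d['color'][180:315,385:505],None,fx=4,fy=4))
for x,y in ((130,85),(130,-85),(-130,-85),(-130,85)):
    P=[388+x*np.cos(.05)-y*np.sin(.05),-359+x*np.sin(.05)+y*np.cos(.05),80]; print(proj(d,P).round(1),((proj(d,P)-[385,180])*4).round())
E
```

```text
t 57.0 at [384.6 228.6 151. ] rpy [ 3.141e+00  1.000e-03 -8.600e-02] w 0.518 f [ 0.5  0.7 -1.6] reach 22.0 j6 2.04
388,-359,150,.05 turn 1 x -0.908 (j6 end 0.77) | shift 16 x [-0.041  0.917  0.002]
floor z6 (array([ 388.4, -391.9]), 279.3, 181.7, np.float64(0.051)) [409. 194.] [488. 303.]
[408.4 195. ] [94. 60.]
[477.2 192.4] [369.  50.]
[488.6 300.2] [414. 481.]
[417.3 303.1] [129. 492.]
```

View pics/crate.png

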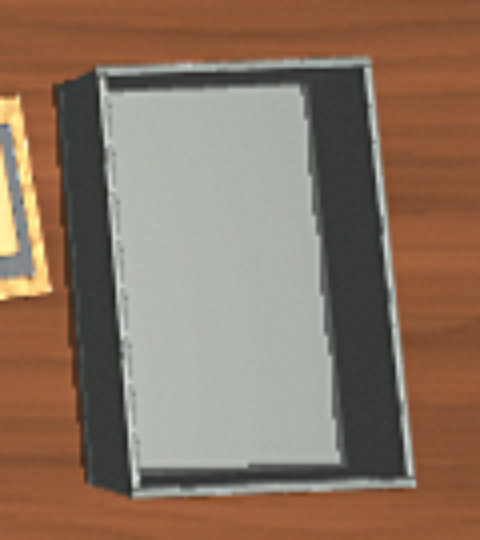

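The crate crop shows rim corners at (97,68), (369,58), (414,487) and (130,496), so its centre is about (384,-359) and its yaw 0.05.

>>> {"op": "send_rows", "data": {
  "increments": "0 0 0 0 0 -0.9;-0.04 0.92 0 0 0 0;-0.04 0.92 0 0 0 0;-0.04 0.92 0 0 0 0;-0.04 0.92 0 0 0 0;-0.04 0.92 0 0 0 0;-0.04 0.92 0 0 0 0;-0.04 0.92 0 0 0 0;-0.04 0.92 0 0 0 0;-0.04 0.92 0 0 0 0;-0.04 0.92 0 0 0 0;-0.04 0.92 0 0 0 0;-0.04 0.92 0 0 0 0;-0.04 0.92 0 0 0 0;-0.04 0.91 0 0 0 0;-0.04 0.91 0 0 0 0;-0.04 0.91 0 0 0 0;0 0 0 0 0 0;0 0 0 0 0 0;0 0 0 0 0 0"
}}

```text
time_s: 59.55
position: [388.1, -357.7, 150.8]
ee_rot: [-3.14, 0.001, 0.05]
ft_force: [-1.0, -0.4, -2.2]
gripper_width: 0.519
finger_force: 61.6
```

```bash
python3 plan.py 382,-359.5,60,.05
```

```text
t 59.5 at [ 388.1 -357.7  150.8] rpy [-3.14e+00  1.00e-03  5.00e-02] w 0.519 f [-1.  -0.4 -2.2] reach 22.0 j6 0.64
382,-359.5,60,.05 turn 1 x -0.002 (j6 end 0.77) | shift 3 x [-0.052  0.012  0.757]
```

>>> {"op": "send_rows", "data": {
  "increments": "-0.15 0.04 0.8 0 0 0;0 0 0.9 0 0 0;0 0 0.8 0 0 0;0 0 0 0 0 0;0 0 0 0 0 0"
}}

```text
time_s: 60.18
position: [383.3, -361.3, 52.7]
ee_rot: [3.14, -0.001, 0.05]
ft_force: [0.2, -0.2, -0.6]
gripper_width: 0.52
finger_force: 61.6
```

>>> {"op": "send_rows", "data": {
  "increments": "0 0 0 0 0 0;0 0 0 0 0 0;0 0 0 0 0 0",
  "gripper": 0.7
}}

```text
time_s: 60.55
position: [383.0, -361.7, 52.6]
ee_rot: [3.14, -0.001, 0.049]
ft_force: [-0.4, -0.1, 0.4]
gripper_width: 0.697
finger_force: 0.0
```

>>> {"op": "send_rows", "data": {
  "increments": "0 0 -0.7 0 0 0;0 0 -0.9 0 0 0;0 0 -0.9 0 0 0;0 0 0 0 0 0;0 0 0 0 0 0;0 0 0 0 0 0"
}}

```text
time_s: 61.3
position: [381.7, -360.1, 150.0]
ee_rot: [-3.139, 0.002, 0.049]
ft_force: [0.5, -0.5, 0.0]
gripper_width: 0.701
finger_force: 0.0
```

```bash
python3 look.py 18;python3 plan.py 594.5,219.5,150,.055
```

```text
sole z 18.0 [[409.896, 24.275], 1.789, 179.69, 47.011, 62.031] red 0
sole z 12 [[383.643, -360.593], -3.103, 175.5, 49.779, 62.468] red 314
sole z 12 [[593.04, 219.363], 0.055, 174.59, 45.176, 56.24] red 292
wrist [243.  93.] [314. 299.] [[384.046, -362.434], -3.099, 175.7, 44.875, 61.638]
t 61.4 at [ 381.9 -360.3  150.1] rpy [-3.139e+00  2.000e-03  4.900e-02] w 0.699 f [-0.2  0.2 -0.4] reach 22.0 j6 0.63
594.5,219.5,150,.055 turn 1 x -0.041 (j6 end 1.87) | shift 15 x [ 0.407 -0.945  0.   ]
```

>>> {"op": "send_rows", "data": {
  "increments": "0.41 -0.95 0 0 0 -0.04;0.41 -0.94 0 0 0 0;0.41 -0.94 0 0 0 0;0.41 -0.94 0 0 0 0;0.41 -0.94 0 0 0 0;0.41 -0.94 0 0 0 0;0.41 -0.94 0 0 0 0;0.41 -0.94 0 0 0 0;0.41 -0.95 0 0 0 0;0.41 -0.95 0 0 0 0;0.41 -0.95 0 0 0 0;0.41 -0.95 0 0 0 0;0.41 -0.95 0 0 0 0;0.41 -0.95 0 0 0 0;0.4 -0.95 0 0 0 0;0 0 0.8 0 0 0;0 0 0.8 0 0 0;0 0 0 0 0 0;0 0 0 0 0 0;0 0 0 0 0 0"
}}

```text
time_s: 63.9
position: [598.4, 218.8, 89.7]
ee_rot: [-3.141, -0.003, 0.055]
ft_force: [0.6, -1.0, -0.1]
gripper_width: 0.701
finger_force: 0.0
```

```bash
python3 plan.py 594.5,219.5,21,.055
```

```text
t 63.9 at [598.4 218.8  89.7] rpy [-3.141e+00 -3.000e-03  5.500e-02] w 0.701 f [ 0.6 -1.  -0.1] reach 22.0 j6 1.76
594.5,219.5,21,.055 turn 1 x -0.003 (j6 end 1.87) | shift 2 x [-0.049 -0.012  0.858]
```

>>> {"op": "send_rows", "data": {
  "increments": "-0.1 -0.02 0.8 0 0 0;0 0 0.6 0 0 0;0 0 0.32 0 0 0;0 0 0 0 0 0;0 0 0 0 0 0;0 0 0 0 0 0"
}}

```text
time_s: 64.65
position: [594.2, 219.5, 20.4]
ee_rot: [-3.141, -0.003, 0.055]
ft_force: [-0.1, 0.1, 0.1]
gripper_width: 0.699
finger_force: 0.0
```

>>> {"op": "send_rows", "data": {
  "increments": "0 0 0 0 0 0;0 0 0 0 0 0;0 0 0 0 0 0;0 0 0 0 0 0;0 0 0 0 0 0;0 0 0 0 0 0",
  "gripper": 0
}}

```text
time_s: 65.4
position: [594.1, 219.5, 20.3]
ee_rot: [-3.141, -0.002, 0.055]
ft_force: [-0.2, -0.2, 5.6]
gripper_width: 0.518
finger_force: 64.3
```

>>> {"op": "send_rows", "data": {
  "increments": "0 0 -0.4 0 0 0;0 0 -0.8 0 0 0;0 0 -0.8 0 0 0;0 0 -0.8 0 0 0;0 0 -0.5 0 0 0;0 0 0 0 0 0;0 0 0 0 0 0"
}}

```text
time_s: 66.28
position: [591.8, 218.9, 149.4]
ee_rot: [3.141, 0.003, 0.055]
ft_force: [-0.5, -0.0, -1.3]
gripper_width: 0.52
finger_force: 63.6
```

```bash
python3 look.py;python3 plan.py 383,-359.5,150,.05
```

```text
sole z 12 [[410.279, 24.141], 1.79, 180.779, 47.295, 62.404] red 0
sole z 12 [[413.622, -384.305], -3.068, 174.785, 50.107, 65.8] red 316
wrist [201.  60.] [350. 364.] [[560.83, 217.129], 0.061, 275.729, 92.307, 122.616]
t 66.4 at [591.6 218.8 148.7] rpy [3.141 0.004 0.055] w 0.519 f [-0.4 -0.  -1.3] reach 22.0 j6 1.76
383,-359.5,150,.05 turn 1 x 0.032 (j6 end 0.77) | shift 15 x [-0.395  0.945 -0.002]
```

The knock moved the first barred blank to (414,-384), still lying inside the crate. I'll set the second one mostly on top of it.

>>> {"op": "send_rows", "data": {
  "increments": "-0.39 0.95 0 0 0 0.03;-0.39 0.95 0 0 0 0;-0.39 0.95 0 0 0 0;-0.39 0.95 0 0 0 0;-0.39 0.95 0 0 0 0;-0.39 0.95 0 0 0 0;-0.39 0.95 0 0 0 0;-0.39 0.95 0 0 0 0;-0.39 0.95 0 0 0 0;-0.39 0.95 0 0 0 0;-0.39 0.95 0 0 0 0;-0.39 0.95 0 0 0 0;-0.39 0.95 0 0 0 0;-0.39 0.95 0 0 0 0;-0.39 0.95 0 0 0 0;0 0 0 0 0 0;0 0 0 0 0 0;0 0 0 0 0 0;0 0 0 0 0 0"
}}

```text
time_s: 68.75
position: [388.3, -360.9, 150.7]
ee_rot: [-3.141, 0.0, 0.052]
ft_force: [-0.1, 0.3, -0.7]
gripper_width: 0.519
finger_force: 63.6
```

```bash
python3 plan.py 393,-368,54,.05
```

```text
t 68.8 at [ 388.3 -360.9  150.7] rpy [-3.141  0.     0.052] w 0.519 f [-0.1  0.3 -0.7] reach 22.0 j6 0.64
393,-368,54,.05 turn 1 x 0.011 (j6 end 0.77) | shift 3 x [0.036 0.061 0.806]
```

>>> {"op": "send_rows", "data": {
  "increments": "0.1 0.18 0.8 0 0 0;0 0 0.8 0 0 0;0 0 0.75 0 0 0;0 0 0 0 0 0;0 0 0 0 0 0"
}}

```text
time_s: 69.38
position: [393.2, -369.3, 57.9]
ee_rot: [3.14, -0.001, 0.051]
ft_force: [0.7, -0.3, -0.6]
gripper_width: 0.515
finger_force: 63.5
```

>>> {"op": "send_rows", "data": {
  "increments": "0 0 0 0 0 0;0 0 0 0 0 0;0 0 0 0 0 0",
  "gripper": 0.7
}}

```text
time_s: 69.75
position: [392.9, -369.4, 57.8]
ee_rot: [3.14, -0.001, 0.05]
ft_force: [0.3, -0.3, 0.2]
gripper_width: 0.702
finger_force: 0.0
```

>>> {"op": "send_rows", "data": {
  "increments": "0 0 -0.7 0 0 0;0 0 -0.9 0 0 0;0 0 -0.9 0 0 0;0 0 0 0 0 0;0 0 0 0 0 0;0 0 0 0 0 0"
}}

```text
time_s: 70.5
position: [391.6, -367.9, 155.2]
ee_rot: [-3.139, 0.002, 0.05]
ft_force: [-0.0, -0.4, -0.5]
gripper_width: 0.698
finger_force: 0.0
```

```bash
python3 look.py 30; python3 plan.py 433,-213,150,.137; python3 -c "
from h import *
d=cap('top','t4.png');h,S,v=cv2.split(hsv(d));g=(S<60)&(v<190)&(v>60);k=np.zeros_like(g);k[200:265,358:399]=1
for c in blobs(g&k,150,3): print('iron',rect(np.array([onz(d,u,vv,26) for u,vv in c])))"
```

```text
sole z 30.0 [[409.117, 24.536], 1.79, 177.513, 46.44, 61.277] red 0
sole z 12 [[400.911, -375.921], 0.063, 187.047, 62.435, 65.824] red 366
wrist [239.  68.] [331. 297.] [[405.46, -374.047], -3.099, 185.766, 61.006, 64.195]
t 70.6 at [ 391.7 -368.1  155.3] rpy [-3.139e+00  2.000e-03  5.000e-02] w 0.698 f [-0.  -0.7  0.1] reach 22.0 j6 0.64
433,-213,150,.137 turn 1 x -0.578 (j6 end 0.98) | shift 4 x [ 0.388 -0.925  0.033]
iron (array([ 430.2, -212. ]), 98.4, 48.7, np.float64(0.141))
```

View pics/t4.png

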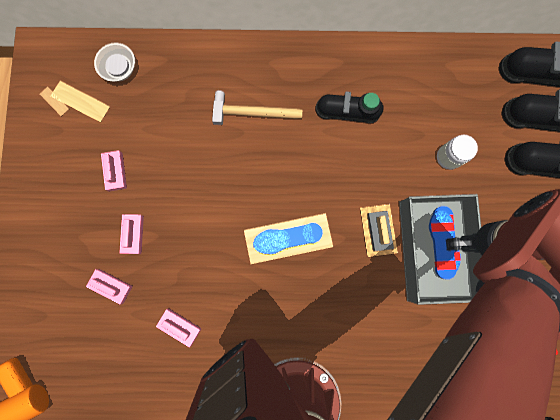

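The top view shows the pile at (288,238), both barred blanks in the crate at (445,243), and the iron on the pad at (379,230). Fetching the iron.

>>> {"op": "send_rows", "data": {
  "increments": "0 0 0 0 0 -0.58;0.39 -0.92 0 0 0 0;0.39 -0.92 0 0 0 0;0.39 -0.92 0 0 0 0;0.39 -0.93 0 0 0 0;0 0 0.5 0 0 0;0 0 0.5 0 0 0;0 0 0 0 0 0;0 0 0 0 0 0;0 0 0 0 0 0;0 0 0 0 0 0"
}}

```text
time_s: 72.03
position: [434.5, -214.7, 117.7]
ee_rot: [3.141, -0.001, 0.137]
ft_force: [0.2, 0.3, -0.2]
gripper_width: 0.7
finger_force: 0.0
```

```bash
python3 plan.py 431.7,-212.2,54,.138
```

```text
t 72.0 at [ 434.5 -214.7  117.7] rpy [ 3.141e+00 -1.000e-03  1.370e-01] w 0.7 f [ 0.2  0.3 -0.2] reach 22.0 j6 0.83
431.7,-212.2,54,.138 turn 1 x -0.007 (j6 end 0.98) | shift 2 x [-0.031 -0.035  0.796]
```

>>> {"op": "send_rows", "data": {
  "increments": "-0.06 -0.07 0.7 0 0 0;0 0 0.5 0 0 0;0 0 0.36 0 0 0;0 0 0 0 0 0;0 0 0 0 0 0;0 0 0 0 0 0"
}}

```text
time_s: 72.78
position: [432.1, -212.3, 55.5]
ee_rot: [3.14, -0.002, 0.137]
ft_force: [0.1, -0.7, -0.1]
gripper_width: 0.697
finger_force: 0.0
```

>>> {"op": "send_rows", "data": {
  "increments": "0 0 0 0 0 0;0 0 0 0 0 0;0 0 0 0 0 0;0 0 0 0 0 0;0 0 0 0 0 0;0 0 0 0 0 0;0 0 0 0 0 0;0 0 0 0 0 0",
  "gripper": 0,
  "force": 90
}}

```text
time_s: 73.78
position: [431.5, -212.0, 54.9]
ee_rot: [3.141, -0.0, 0.137]
ft_force: [-0.8, -0.5, 4.8]
gripper_width: 0.165
finger_force: 88.7
```

>>> {"op": "send_rows", "data": {
  "increments": "0 0 -0.4 0 0 0;0 0 -0.8 0 0 0;0 0 -0.8 0 0 0;0 0 -0.8 0 0 0;0 0 0 0 0 0;0 0 0 0 0 0;0 0 0 0 0 0"
}}

```text
time_s: 74.65
position: [429.6, -210.6, 164.0]
ee_rot: [-3.138, 0.004, 0.137]
ft_force: [0.1, 0.4, -6.8]
gripper_width: 0.167
finger_force: 88.8
```

```bash
python3 plan.py 409.5,25,166,1.786 409.5,25,120,1.786
```

```text
t 74.7 at [ 429.6 -210.6  164. ] rpy [-3.138  0.004  0.137] w 0.167 f [ 0.1  0.4 -6.8] reach 22.0 j6 0.83
409.5,25,166,1.786 turn 11 x -0.999 (j6 end -0.15) | shift 7 x [ 0.837  0.11  -0.007]
409.5,25,120,1.786 turn 1 x -0.000 (j6 end -0.15) | shift 2 x [0.    0.    0.575]
```

>>> {"op": "send_rows", "data": {
  "increments": "0 0 0 0 0 -1;0 0 0 0 0 -1;0 0 0 0 0 -1;0 0 0 0 0 -1;0 0 0 0 0 -1;0 0 0 0 0 -1;0 0 0 0 0 -1;0 0 0 0 0 -1;0 0 0 0 0 -1;0 0 0 0 0 -1;0 0 0 0 0 -1;0.84 0.11 0 0 0 0;0.84 0.11 0 0 0 0;0.84 0.11 0 0 0 0;0.84 0.11 0 0 0 0;0.84 0.11 0 0 0 0;0.83 0.11 0 0 0 0;0.83 0.11 0 0 0 0;0 0 0.3 0 0 0;0 0 0.3 0 0 0"
}}

```text
time_s: 77.15
position: [410.2, 23.7, 140.9]
ee_rot: [-3.14, -0.0, 1.788]
ft_force: [0.1, 0.3, -5.8]
gripper_width: 0.169
finger_force: 88.9
```

>>> {"op": "send_rows", "data": {
  "increments": "0 0 0.3 0 0 0;0 0 0 0 0 0;0 0 0 0 0 0;0 0 0 0 0 0;0 0 0 0 0 0"
}}

```text
time_s: 77.78
position: [411.5, 23.7, 131.0]
ee_rot: [3.14, 0.0, 1.787]
ft_force: [0.2, 0.2, -5.3]
gripper_width: 0.168
finger_force: 88.7
```

```bash
python3 plan.py 409.5,25,102.5,1.786; python3 -c "
from h import *
cap('scene','s5.png')"
```

```text
t 77.8 at [411.5  23.7 131. ] rpy [3.14  0.    1.787] w 0.168 f [ 0.2  0.2 -5.3] reach 22.0 j6 -0.33
409.5,25,102.5,1.786 turn 1 x 0.007 (j6 end -0.15) | shift 1 x [ 0.043 -0.041  0.713]
```

View pics/s5.png

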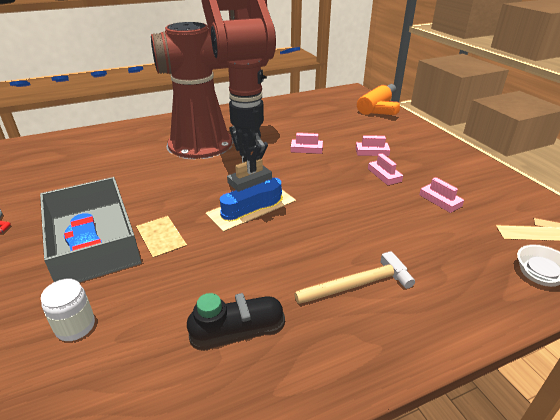

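The scene view shows the iron level above the pile at (250,180). Lowering it gently.

>>> {"op": "send_rows", "data": {
  "increments": "0.04 -0.04 0.35 0 0 0;0 0 0.2 0 0 0;0 0 0.1 0 0 0;0 0 0 0 0 0;0 0 0 0 0 0;0 0 0 0 0 0"
}}

```text
time_s: 78.58
position: [409.5, 25.0, 104.9]
ee_rot: [3.141, 0.0, 1.787]
ft_force: [0.2, 0.7, -5.5]
gripper_width: 0.167
finger_force: 88.7
```

```bash
python3 plan.py 409.5,25,102,1.786
```

```text
t 78.6 at [409.5  25.  104.9] rpy [3.141 0.    1.787] w 0.167 f [ 0.2  0.7 -5.5] reach 22.0 j6 -0.33
409.5,25,102,1.786 turn 1 x 0.009 (j6 end -0.15) | shift 1 x [ 0.001 -0.001  0.072]
```

>>> {"op": "send_rows", "data": {
  "increments": "0 0 0.03 0 0 0;0 0 0.03 0 0 0;0 0 0.02 0 0 0;0 0 0 0 0 0;0 0 0 0 0 0"
}}

```text
time_s: 79.2
position: [409.3, 25.0, 101.9]
ee_rot: [-3.141, -0.0, 1.787]
ft_force: [-2.5, -0.7, 2.7]
gripper_width: 0.166
finger_force: 90.1
```

>>> {"op": "send_rows", "data": {
  "increments": "0 0 0 0 0 0;0 0 0 0 0 0;0 0 0 0 0 0;0 0 0 0 0 0;0 0 0 0 0 0",
  "gripper": 0.7
}}

```text
time_s: 79.82
position: [409.2, 25.0, 101.3]
ee_rot: [3.141, 0.0, 1.787]
ft_force: [0.1, 0.0, -0.4]
gripper_width: 0.697
finger_force: 0.0
```

>>> {"op": "send_rows", "data": {
  "increments": "0 0 -0.6 0 0 0;0 0 -0.9 0 0 0;0 0 -0.9 0 0 0;0 0 -0.9 0 0 0;0 0 0 0 0 0;0 0 0 0 0 0;0 0 0 0 0 0;0 0 0 0 0 0"
}}

```text
time_s: 80.82
position: [408.3, 25.1, 231.9]
ee_rot: [-3.139, -0.001, 1.787]
ft_force: [0.1, -0.0, 0.7]
gripper_width: 0.699
finger_force: 0.0
```

```bash
python3 plan.py; python3 look.py 51; python3 -c "
from h import *
d=cap('wrist','w6.png');s=cap('scene');cv2.imwrite('pics/fin.png',np.hstack([cv2.resize(d['color'],(400,300)),cv2.resize(s['color'][120:270,150:350],(400,300))]))
for z in (73,105): print(proj(d,[409.7,24.8,z]))
h,S,v=cv2.split(hsv(d));g=(S<70)&(v<190)&(v>60);k=np.zeros_like(g);k[60:330,225:335]=1
for c in blobs(g&k,800,3): print('iron',rect(np.array([onz(d,u,vv,73) for u,vv in c])))"
```

```text
t 80.8 at [408.3  25.1 231.9] rpy [-3.139e+00 -1.000e-03  1.787e+00] w 0.699 f [ 0.1 -0.   0.7] reach 22.0 j6 -0.33
sole z 12 [[401.26, -381.525], 0.064, 187.051, 63.01, 65.826] red 374
[277.83036235 198.97899339]
[278.06227338 208.93936133]
iron (array([409.1,  27. ]), 99.2, 51.3, np.float64(-1.354))
```

View pics/fin.png

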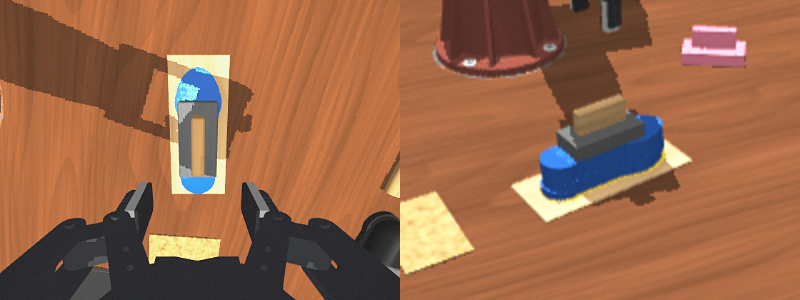

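The final view shows the iron upright and lengthwise on the square pile at (409,27) mm, with the gripper clear. Handing in.

```bash
python3 -c "
from workcell import arm
print(arm.close_job())"
```

```text
the job is handed in; nothing more can be done
None
```

I handed the job in at about 81 s, and the closing call gave no verdict. In the last camera views the four plain blanks are squarely piled on the print, the iron stands upright and lengthwise on top about 2 mm from the mark, and both barred blanks are in the crate.

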